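# Put the rheometer rotors back in their storage cups

### The job

The rheometer's four measuring rotors have dried on the mat: put each one away in its own storage cup, the one with the colour of its collar and the size of its foot, standing upright with its foot flat on the cup's floor. They are precision parts, so set them down gently, do not drop them or knock them over, and leave the beaker and the flask standing where they are.

Things in the scene. Friction and masses are not known exactly. Their poses are not given: they have to be found in the camera images.
- p60_grip (a point): Loose steel plate rotor with a BLUE collar (190 g): flat disc, diameter 60 mm, 6 thick, at the foot of an upright thin shaft. A grip collar, diameter 20, 30 high, sits 44 to 74 mm above the underside; above it a thin neck (diameter 13) ends 96 mm above the underside. Round about its upright z axis. This point: on the axis at the middle of the collar, 59 mm above the underside. Starts upright on a drying mat whose top is 3 mm above the bench.
- p40_grip (a point): Loose steel plate rotor with a RED collar (120 g): flat disc, diameter 40 mm, 6 thick, at the foot of an upright thin shaft. A grip collar, diameter 20, 30 high, sits 44 to 74 mm above the underside; above it a thin neck (diameter 13) ends 96 mm above the underside. Round about its upright z axis. This point: on the axis at the middle of the collar, 59 mm above the underside. Starts upright on a drying mat whose top is 3 mm above the bench.
- p25_grip (a point): Loose steel plate rotor with a YELLOW collar (85 g): flat disc, diameter 25 mm, 6 thick, at the foot of an upright thin shaft. A grip collar, diameter 20, 30 high, sits 44 to 74 mm above the underside; above it a thin neck (diameter 13) ends 96 mm above the underside. Round about its upright z axis. This point: on the axis at the middle of the collar, 59 mm above the underside. Starts upright on a drying mat whose top is 3 mm above the bench.
- bob_grip (a point): Loose steel cylinder rotor (bob) with a GREEN collar (160 g): solid cylinder, diameter 34 mm, 32 high, at the foot of an upright thin shaft. A grip collar, diameter 20, 30 high, sits 44 to 74 mm above the underside; above it a thin neck (diameter 13) ends 96 mm above the underside. Round about its upright z axis. This point: on the axis at the middle of the collar, 59 mm above the underside. Starts upright on a drying mat whose top is 3 mm above the bench.
- cup_p60: Storage cup of the 60 mm plate rotor: round off-white plastic cup, fixed to the bench, with a BLUE lining on its floor and a BLUE band outside. Inner diameter 76 mm, outer 88, rim 16 mm above the bench, inner floor 6 mm above the bench. Origin: centre of its underside, on the bench; z up.
- cup_p40: Storage cup of the 40 mm plate rotor: round off-white plastic cup, fixed to the bench, with a RED lining on its floor and a RED band outside. Inner diameter 56 mm, outer 68, rim 16 mm above the bench, inner floor 6 mm above the bench. Origin: centre of its underside, on the bench; z up.
- cup_p25: Storage cup of the 25 mm plate rotor: round off-white plastic cup, fixed to the bench, with a YELLOW lining on its floor and a YELLOW band outside. Inner diameter 41 mm, outer 53, rim 16 mm above the bench, inner floor 6 mm above the bench. Origin: centre of its underside, on the bench; z up.
- cup_bob: Storage cup of the cylinder rotor (bob): round off-white plastic cup, fixed to the bench, with a GREEN lining on its floor and a GREEN band outside. Inner diameter 50 mm, outer 62, rim 30 mm above the bench, inner floor 6 mm above the bench. Origin: centre of its underside, on the bench; z up.
- beaker_mid (a point): Empty loose glass beaker, diameter 60 mm, 80 high, open top. Stands upright on the drying mat among the rotors and stays there. This point: on its axis, 40 mm above its underside.
- flask_mid (a point): Empty loose conical glass flask, foot diameter 52 mm, neck 22, lip 27, 80 high. Stands upright on the drying mat among the rotors and stays there. This point: on its axis, 40 mm above its underside.

How it is judged (in metres and radians):
At the end, for the whole second after the job is handed in: Each rotor stands upright (within 0.07 rad) on the floor of its own cup (collar height within 4 mm of fully down, axis within 10 mm of the cup's centre), at rest and released; the beaker and the flask stand upright (horizontal distance between p60_grip and cup_p60 below 0.01 m and z of p60_grip in the frame of cup_p60 between 0.061 and 0.069 m and angle between each of p60_grip, p40_grip, p25_grip, bob_grip's own z axis and vertical below 0.07 rad and linear speed of each of p60, p40, p25, bob below 0.02 m/s and angular speed of each of p60, p40, p25, bob below 0.2 rad/s and horizontal distance between p40_grip and cup_p40 below 0.01 m and z of p40_grip in the frame of cup_p40 between 0.061 and 0.069 m and horizontal distance between p25_grip and cup_p25 below 0.01 m and z of p25_grip in the frame of cup_p25 between 0.061 and 0.069 m and horizontal distance between bob_grip and cup_bob below 0.01 m and z of bob_grip in the frame of cup_bob between 0.061 and 0.069 m and angle between each of beaker_mid, flask_mid's own z axis and vertical below 0.1 rad); the robot touches nothing.
It fails at once if a rotor was dropped (from more than about 13 mm) or knocked over: it moved faster than 0.5 m/s with no finger on it ((contact force between the fingers and p60 below 0.01 N and linear speed of p60 above 0.5 m/s) or (contact force between the fingers and p40 below 0.01 N and linear speed of p40 above 0.5 m/s) or (contact force between the fingers and p25 below 0.01 N and linear speed of p25 above 0.5 m/s) or (contact force between the fingers and bob below 0.01 N and linear speed of bob above 0.5 m/s)).
It fails at once if the beaker or the flask was moved more than 20 mm or tipped by more than 0.3 rad (distance of any of beaker_mid, flask_mid from where it was at the start of the episode above 0.02 m or angle between any of beaker_mid, flask_mid's own z axis and vertical above 0.3 rad).
It also fails if it takes over 115 s, if anything falls off the work surface, if the arm or the gripper's body presses on something with over 40 N, if the wrist force passes 120 N, or if a joint passes its speed limit or range.

### The arm

A 6-joint arm with a two-finger parallel gripper is mounted at the origin on the work surface. World frame = base frame: x ahead of the robot, y to its left, z up, the work surface at z = 0. Lengths are in mm, angles in rad, forces in N, time in s.
With the tool pointing down it reaches from about 275 to 750 mm from the base axis. Payload 10.2 kg.
Tool frame: the origin (TCP) lies between the finger pads; the fingertips stand 17 mm ahead of it and the grasp point (between the pads) lies 2 mm behind it; y points along the fingers, x is the direction in which the jaws open and shut, and the axes are right-handed (so a half turn about y gives the same grasp; the last joint's range is limited). The gripper opens to 85 mm and grips with 20 to 120 N. Pads are 22 mm wide; open, the fingers measure 114 mm over their backs; the gripper's body (76 mm by 85 mm) begins 54 mm behind the grasp point. The pads swing forward as they close: fully open they stand 13 mm farther back than shut.
Start: joints at [-1.36, 0.313, 1.498, -0, 1.331, -0.223], TCP at [220.657, -476.384, 248.294] pointing down, gripper open.
Joint ranges: [-2.94, 2.94], [-0.97, 2.17], [0.19, 2.56], [-1.23, 4.37], [0.02, 3.11], [-2.88, 2.88]. Speed limits (rad/s): [2.39, 2.39, 3.01, 3.14, 3.14, 3.14].

### API

Orientations are given as a unit quaternion [w, x, y, z].
In Python, from rig import ctrl gives the robot as it stands.
- The arm moves only by the tool jog_arm, never from a script. Its argument "targets" is a list of rows, each an object with "offset": the shift along the tool's x, y, z in m, a list of three; "yaw": the turn about the tool's y in rad. In form: [{"offset": [dx, dy, dz], "yaw": yaw}, ...]. A call has 1 to 12 rows; each row is the pose to reach, as a shift and turn from the pose measured when the call began, along the tool's axes at that moment; what a row does not reach only later rows make up. A row lasts 1/12 s, in which the tool goes at most 41.7 mm and 7.16 degrees, less where a joint would pass 70% of its speed; a pose out of reach is approached as far as the arm can. A call with a gripper value outside its range is refused whole. "fingers" is the finger opening in m, from 0 to 0.0854, set as the call begins (left out, the last holds). The fingers move at their own pace and stop on an object; "grip_force" is the grip in N (left out, the last holds). Time passes only in rows, so rows that repeat a pose let the fingers close. It gives the time, the measured TCP pose, the force and the opening at its end, in the units of the state.
- ctrl.sense(): the state, without advancing time (a new reading comes with each control period).
- ctrl.capture(name): name is "scene" or "top"; returns a dict with "img" (384x512x3 uint8, red, green, blue), "intrinsics" (3x3 intrinsics, pixels), "T" (4x4, takes a point from camera to world coordinates). Camera axes: x right, y up, looking along -z (the intrinsics and any distortion apply to the point x, -y, -z); pixel columns grow to the right and rows downward; lengths in mm; the calibration is good to about 2 mm. A picture is of the moment at which its call begins. There is no depth.
- ctrl.finish_job(): hands the job in, once; it reports no verdict.
Trained networks look in the newest picture that a camera, given by its name, has taken for a name from the list of things; names that differ only in an ending like _2 or _b are one class to them, and where a whole thing is asked for, a point or a joint stands for the part that bears it (a point fixed in the world has none). Each returns a list of dicts, best first, with "score" (0 to 1); they miss things now and then, are a little off and sometimes report something else, mostly with a low value. They report only what shows in the picture. A call takes as long as a camera call.
- ctrl.boxes_of(camera, target): "box" ([left, top, right, bottom] in pixels, round what is visible of it).
- ctrl.regions_of(camera, target): "region" (384x512 bool, what is visible of it) and "box" ([left, top, right, bottom] in pixels, round what is visible of it).
The state is a dict: "time_s": time; "joints": joint angles; "dq": joint speeds; "tau": joint torques, N m; "eef_pos": TCP position; "ee_rot": TCP orientation; "force": force on the tool from outside, world axes, zero at the start; "wrist_torque": the same for the moment, N m; "grip_width": opening from 0.0 (shut) to 1.0 (fully open).
Only numpy, scipy, OpenCV 4.12 (cv2) and the standard library are available. Lean on these libraries where they do the work, as an engineer would, in place of code of your own. Each camera call takes 0.05 s, during which the arm holds its last target.

## Working session

There is one attempt and no reset: what is moved stays moved. The work goes in short steps, Python scripts to look and compute and a tool call to move; the robot and the scene stay as the last step left them, time stands still between calls to the robot, and variables do not carry over. Pictures are saved under pics/ and viewed, and the job is handed in when it is done.

Besides the shell and the picture viewer there is one more tool, called after "Emit:" as name(argument=value, ...), one argument or row to a line, values as JSON. jog_arm: Moves the arm, as the interface text tells. Its arguments: {"type":"object","properties":{"targets":{"type":"array"},"fingers":{"type":"number"},"grip_force":{"type":"number"}},"required":["targets"]}

```bash
mkdir -p pics; ls; python3 - <<'E'
from rig import ctrl
import cv2, numpy as np
s=ctrl.sense(); print(s)
for n in ["scene","top"]:
    c=ctrl.capture(n); cv2.imwrite(f"pics/{n}0.png",cv2.resize(c["img"][:,:,::-1],(800,600),interpolation=cv2.INTER_CUBIC))
    print(n,c["intrinsics"],c["T"],[k for k in c])
E
```

```text
pics
{'time_s': 0.0, 'joints': array([-1.36038884e+00,  3.13447187e-01,  1.49844783e+00, -9.72907005e-06,
        1.33101193e+00, -2.23409796e-01]), 'dq': array([ 1.31241857e-03,  6.37604721e-05,  7.55909228e-04, -1.58688496e-03,
       -1.50427052e-04,  1.08075301e-03]), 'tau': array([ 1.26364437e-03, -4.12250590e+01, -2.59748733e+01, -5.88066086e-05,
        3.99627839e-03,  4.52236827e-05]), 'eef_pos': array([ 220.60740323, -476.13284948,  247.73245982]), 'ee_rot': array([ 0.59621824, -0.59556153,  0.38100587, -0.38034826]), 'force': array([-0.31906781, -0.62379279,  0.29729827]), 'wrist_torque': array([-0.06559398,  0.00844154, -0.00698341]), 'grip_width': 0.9991257900182392}
scene [[434.49622876   0.         261.04589702]
 [  0.         434.49622876 190.19691331]
 [  0.           0.           1.        ]] [[-4.45988850e-01 -6.62660989e-01  6.01643050e-01  1.10539915e+03]
 [ 8.94820091e-01 -3.44966487e-01  2.83363949e-01  3.14809108e+02]
 [ 1.97724544e-02  6.64739450e-01  7.46813573e-01  7.79470598e+02]
 [ 0.00000000e+00  0.00000000e+00  0.00000000e+00  1.00000000e+00]] ['img', 'intrinsics', 'T']
top [[426.4840665    0.         257.08770957]
 [  0.         426.4840665  193.49394304]
 [  0.           0.           1.        ]] [[ 2.80559863e-02  9.83395342e-01 -1.79294345e-01  3.40568208e+02]
 [-9.99539144e-01  2.55192189e-02 -1.64398693e-02  2.72482863e+01]
 [-1.15914392e-02  1.79672952e-01  9.83658106e-01  1.17837558e+03]
 [ 0.00000000e+00  0.00000000e+00  0.00000000e+00  1.00000000e+00]] ['img', 'intrinsics', 'T']
```

View pics/scene0.png

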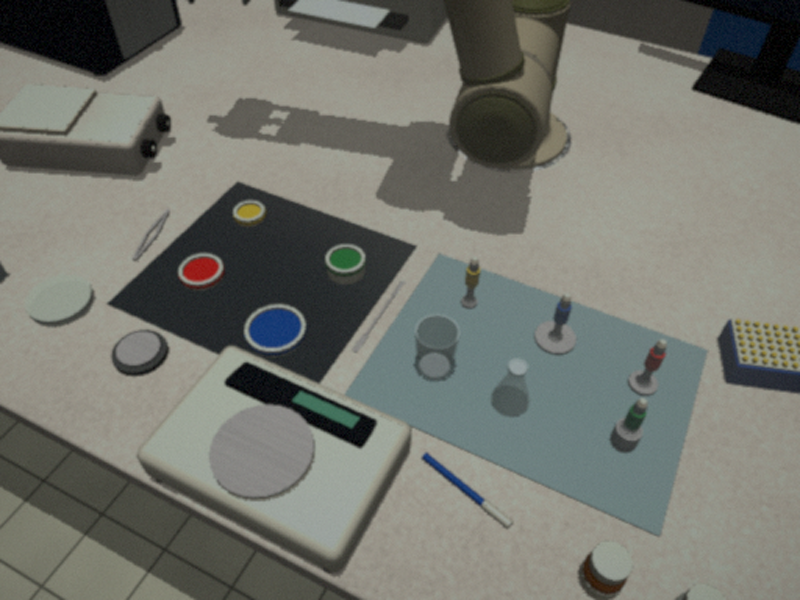

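View pics/top0.png

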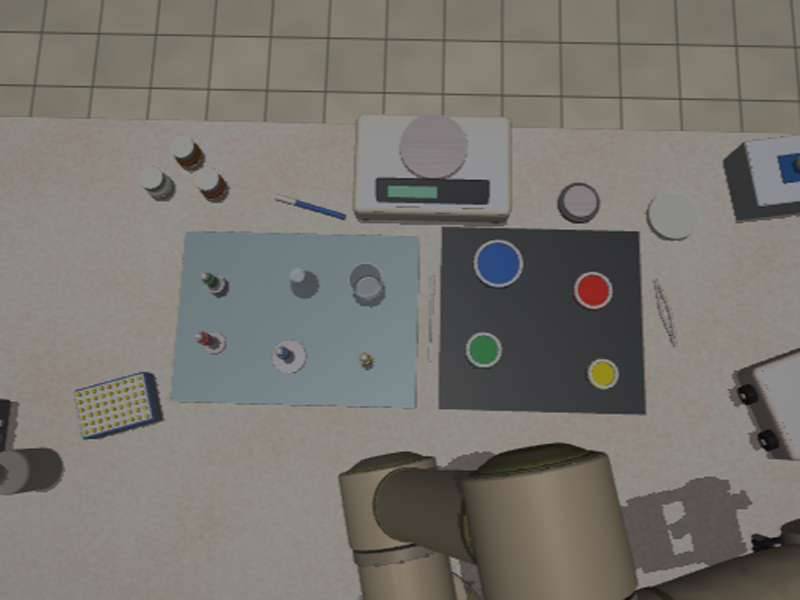

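The scene picture shows the cups on the black mat (about 200-350, 210-330) and the rotors on the blue mat (460-660, 270-430). The top picture shows both mats clear of the arm. Next I'll fit the positions from the network regions in both cameras.

```bash
cat > h.py <<'E'
from rig import ctrl
import cv2, numpy as np
from scipy.optimize import minimize
def proj(c,P):
    T=c["T"]; q=(np.asarray(P)-T[:3,3])@T[:3,:3]; q=q*[1,-1,-1]; p=q@c["intrinsics"].T; return p[:,:2]/p[:,2:]
def ray(c,uv,z):
    d=np.linalg.solve(c["intrinsics"],[uv[0],uv[1],1])*[1,-1,-1]; d=c["T"][:3,:3]@d; o=c["T"][:3,3]; return (o+d*(z-o[2])/d[2])[:2]
a=np.linspace(0,2*np.pi,48,endpoint=False)
def circ(x,y,z,r): return np.c_[x+r*np.cos(a),y+r*np.sin(a),0*a+z]
M={}
for n,d,h in [("p60",60,6),("p40",40,6),("p25",25,6),("bob",34,32)]:
    M[n+"_grip"]=(3,[(0,h,d/2),(h,44,3.5),(44,74,10),(74,96,6.5)])
for n,d,h in [("cup_p60",88,16),("cup_p40",68,16),("cup_p25",53,16),("cup_bob",62,30)]: M[n]=(0,[(0,h,d/2)])
M["beaker_mid"]=(3,[(0,80,30)])
def rend(c,n,x,y,S=4,z0=None):
    b,parts=M[n]; b=b if z0 is None else z0
    im=np.zeros((384*S,512*S),np.uint8)
    for lo,hi,r in parts:
        p=np.vstack([proj(c,circ(x,y,b+lo,r)),proj(c,circ(x,y,b+hi,r))])
        hull=cv2.convexHull(np.round((p+.5)*S).astype(np.int32)); cv2.fillConvexPoly(im,hull,255)
    return cv2.resize(im,(512,384),interpolation=cv2.INTER_AREA)/255.
def fit(cs,regs,n,x0,z0=None):
    def f(v):
        t=0
        for c,r in zip(cs,regs):
            m=rend(c,n,v[0],v[1],z0=z0); t+=1-np.minimum(m,r).sum()/np.maximum(m,r).sum()
        return t
    o=minimize(f,x0,method="Nelder-Mead",options=dict(initial_simplex=[x0,x0+[6,0],x0+[0,6]],xatol=.1,fatol=1e-4)); return o.x,o.fun
E
python3 - <<'E'
from h import *
C={k:ctrl.capture(k) for k in("scene","top")}
for n in list(M)+["flask_mid"]:
    R={}
    for k in C:
        r=ctrl.regions_of(k,n); 
        if not r: print(n,k,"none"); continue
        R[k]=r[0]; print(n,k,[(round(q["score"],2),np.round(q["box"]).tolist()) for q in r[:2]])
    if n=="flask_mid":
        for k in R:
            b=R[k]["box"]; print(k, ray(C[k],[(b[0]+b[2])/2,(b[1]+b[3])/2],43).round(1)); 
        continue
    out=[]
    for ks in [["scene"],["top"],["scene","top"]]:
        if not all(k in R for k in ks): continue
        b=R[ks[0]]["box"]; x0=ray(C[ks[0]],[(b[0]+b[2])/2,(b[1]+b[3])/2],30)
        x,e=fit([C[k] for k in ks],[R[k]["region"].astype(float) for k in ks],n,x0); out.append((x.round(1).tolist(),round(e,2)))
    print("  ",out)
print(ctrl.sense()["time_s"])
E
```

```text
p60_grip scene [(0.82, [343.0, 189.0, 367.0, 229.0])]
p60_grip top [(0.6, [171.0, 216.0, 194.0, 239.0])]
   [([453.7, 246.2], np.float64(0.06)), ([454.0, 244.4], np.float64(0.07)), ([454.0, 245.8], np.float64(0.15))]
p40_grip scene [(0.86, [402.0, 219.0, 429.0, 256.0])]
p40_grip top [(0.79, [123.0, 213.0, 146.0, 228.0])]
   [([473.9, 380.9], np.float64(0.18)), ([473.4, 377.5], np.float64(0.08)), ([474.0, 378.7], np.float64(0.32))]
p25_grip scene [(0.76, [295.0, 166.0, 305.0, 197.0])]
p25_grip top [(0.66, [222.0, 168.0, 244.0, 192.0]), (0.51, [231.0, 228.0, 242.0, 234.0])]
   [([446.5, 108.1], np.float64(0.24)), ([592.8, 121.7], np.float64(0.74)), ([446.5, 108.1], np.float64(1.24))]
bob_grip scene [(0.89, [392.0, 257.0, 415.0, 293.0])]
bob_grip top [(0.72, [126.0, 176.0, 149.0, 192.0])]
   [([574.6, 378.9], np.float64(0.08)), ([575.7, 377.2], np.float64(0.09)), ([576.4, 378.4], np.float64(0.2))]
cup_p60 scene [(0.77, [160.0, 197.0, 197.0, 230.0]), (0.68, [117.0, 162.0, 144.0, 185.0])]
cup_p60 top [(0.89, [373.0, 231.0, 394.0, 249.0]), (0.86, [304.0, 152.0, 335.0, 182.0])]
   [([629.4,
[... 655 characters left out ...]
 ([640.5, -112.1], np.float64(1.56))]
cup_bob scene [(0.8, [211.0, 155.0, 236.0, 180.0])]
cup_bob top [(0.72, [298.0, 211.0, 319.0, 237.0])]
   [([473.2, -94.3], np.float64(0.04)), ([472.5, -97.5], np.float64(0.09)), ([472.2, -95.4], np.float64(0.16))]
beaker_mid scene [(0.86, [266.0, 202.0, 296.0, 246.0]), (0.65, [313.0, 232.0, 337.0, 265.0])]
beaker_mid top [(0.67, [221.0, 166.0, 244.0, 190.0]), (0.43, [125.0, 216.0, 146.0, 230.0])]
   [([573.9, 108.8], np.float64(0.13)), ([581.8, 109.4], np.float64(0.22)), ([578.6, 109.3], np.float64(0.36))]
flask_mid scene [(0.86, [316.0, 230.0, 341.0, 268.0])]
flask_mid top [(0.59, [184.0, 172.0, 206.0, 188.0])]
scene [592.1 228.3]
top [580.1 217.2]
1.2
```

The cup names share one class, so I'll list every detection and fit each against the right cup by colour.

```bash
python3 - <<'E'
from h import *
C={k:ctrl.capture(k) for k in("scene","top")}
app={"cup_p60":(630,-120),"cup_p40":(590,-270),"cup_p25":(450,-290),"p25_grip":(446.5,108),"beaker_mid":(576,109)}
for n,x0 in app.items():
    x0=np.array(x0,float); R={}
    for k in C:
        want=proj(C[k],[[*x0,45 if n[0]!="c" else 10]])[0]
        best=None
        for q in ctrl.regions_of(k,n):
            b=q["box"]; d=np.hypot((b[0]+b[2])/2-want[0],(b[1]+b[3])/2-want[1])
            if d<16 and (best is None or d<best[0]): best=(d,q)
        if best: R[k]=best[1]; im=C[k]["img"][best[1]["region"]]; print(n,k,best[1]["score"],best[1]["box"],np.median(im,0))
        else: print(n,k,"none",want)
    for ks in [["scene"],["top"],["scene","top"]]:
        if all(k in R for k in ks):
            x,e=fit([C[k] for k in ks],[R[k]["region"].astype(float) for k in ks],n,x0); print("  ",ks,x.round(1),round(e,2))
# colour check for floors
P={"cup_p60":(630,-120),"cup_p40":(590,-270),"cup_p25":(450,-290),"cup_bob":(472,-96)}
hsvr={"cup_p60":(100,130),"cup_p40":None,"cup_p25":(20,35),"cup_bob":(45,85)}
for n,p in P.items():
  for k in C:
    u=proj(C[k],[[*p,6]])[0]; hsv=cv2.cvtColor(C[k]["img"],cv2.COLOR_RGB2HSV).astype(int)
    h,s=hsv[...,0],hsv[...,1]; m=((h<8)|(h>172)) if hsvr[n] is None else (h>hsvr[n][0])&(h<hsvr[n][1])
    yy,xx=np.mgrid[:384,:512]; m=m&(s>110)&(np.hypot(xx-u[0],yy-u[1])<22)
    print(n,k,"floor colour centroid->",m.sum(),ray(C[k],(xx[m].mean(),yy[m].mean()),6).round(1))
# overlay
c=C["top"]; 
cv2.imwrite("pics/rot_top.png",cv2.resize(c["img"][140:260,100:260,::-1],(800,600),interpolation=cv2.INTER_CUBIC))
print(ctrl.sense()["time_s"])
E
```

```text
cup_p60 scene 0.85 [156.3, 196.6, 197.4, 231.3] [ 31.  60. 117.]
cup_p60 top 0.71 [305.7, 154.6, 336.7, 180.5] [ 44.  72. 123.]
   ['scene'] [ 630. -120.] 0.04
   ['top'] [ 630.3 -123.1] 0.07
   ['scene', 'top'] [ 629.8 -121. ] 0.13
cup_p40 scene 0.67 [118.2, 162.7, 144.3, 186.0] [150.  41.  37.]
cup_p40 top 0.71 [368.0, 175.1, 392.9, 196.2] [144.  38.  33.]
   ['scene'] [ 584.2 -288.4] 0.08
   ['top'] [ 585.3 -292.1] 0.06
   ['scene', 'top'] [ 584.1 -290.1] 0.18
cup_p25 scene none [160.41495892 140.11219504]
cup_p25 top 0.53 [373.1, 231.7, 396.8, 246.9] [143. 134.  49.]
   ['top'] [ 438.5 -305.3] 0.05
p25_grip scene 0.68 [295.0, 167.7, 305.0, 197.3] [86. 90. 78.]
p25_grip top 0.4 [232.9, 226.8, 240.9, 238.7] [99. 94. 75.]
   ['scene'] [449.1 107.6] 0.17
   ['top'] [447.9 104.7] 0.32
   ['scene', 'top'] [448.1 107.1] 0.53
beaker_mid scene 0.85 [264.0, 202.5, 295.7, 243.5] [87. 99. 98.]
beaker_mid top 0.65 [220.3, 165.7, 244.4, 191.5] [100. 105. 108.]
   ['scene'] [574.9 109.3] 0.19
   ['top'] [580.1 108. ] 0.15
   ['scene', 'top'] [580.3 110.2] 0.38
cup_p60 scene floor colour centroid-> 626 [ 626.1 -124.7]
cup_p60 top floor colour centroid-> 534 [ 631.3 -124.1]
cup_p40 scene floor colour centroid-> 307 [ 582.5 -292.1]
cup_p40 top floor colour centroid-> 309 [ 584.9 -292.9]
cup_p25 scene floor colour centroid-> 121 [ 433.8 -305.7]
cup_p25 top floor colour centroid-> 176 [ 437.2 -306.4]
cup_bob scene floor colour centroid-> 171 [ 453.9 -106.6]
cup_bob top floor colour centroid-> 236 [474.2 -98.6]
1.8
```

View pics/rot_top.png

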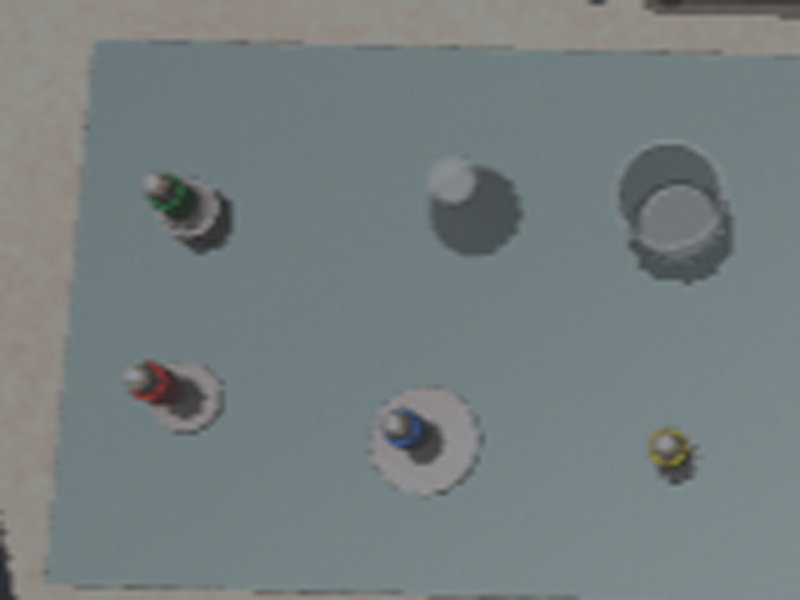

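Picture: the six items are well separated (bob 175,195; red 165,390; blue 420,435; yellow 668,447; flask 465,200; beaker 670,200). The two cameras agree to about 3 mm. Now the move helper.

```bash
cat > g.py <<'E'
import sys,numpy as np
from rig import ctrl
from scipy.spatial.transform import Rotation as Ro
T=dict(p60=(454,245.3),p40=(473.6,379),p25=(448.5,106.2),bob=(575.5,378),c60=(630,-121.5),c40=(584.7,-290.3),c25=(437,-304.5),cbob=(472.8,-96))
s=ctrl.sense();R=Ro.from_quat(s["ee_rot"],scalar_first=True).as_matrix();p=s["eef_pos"]
print("t",round(s["time_s"],2),"pos",p.round(1),"F",s["force"].round(1),"w",round(s["grip_width"],3),"j",s["joints"].round(2))
print("x",R[:,0].round(3),"y",R[:,1].round(3),"z",R[:,2].round(3))
for a in sys.argv[1:]:
    n,z=a.split(":"); t=np.array([*(T[n] if n in T else map(float,n.split(","))),float(z)]); o=R.T@(t-p)/1000; print(a,t,"offset",o.round(4),"dist",np.linalg.norm(o).round(3))
E
python3 g.py p25:180 p25:60
```

```text
t 1.8 pos [ 220.7 -476.4  248.3] F [-0.2  0.8  0.4] w 1.0 j [-1.36  0.31  1.5   0.    1.33 -0.22]
x [ 0.42  -0.907 -0.   ] y [ 0.  0. -1.] z [0.907 0.42  0.   ]
p25:180 [448.5 106.2 180. ] offset [-0.4328  0.0683  0.4516] dist 0.629
p25:60 [448.5 106.2  60. ] offset [-0.4328  0.1883  0.4516] dist 0.653
```

Emit:
jog_arm(
  targets=[
    {"offset": [-0.02,0.005,0.02],"yaw": 0.05},
    {"offset": [-0.05,0.01,0.05],"yaw": 0.1},
    {"offset": [-0.08,0.015,0.08],"yaw": 0.15},
    {"offset": [-0.11,0.02,0.11],"yaw": 0.2},
    {"offset": [-0.14,0.025,0.14],"yaw": 0.25},
    {"offset": [-0.17,0.03,0.17],"yaw": 0.3},
    {"offset": [-0.2,0.035,0.2],"yaw": 0.35},
    {"offset": [-0.23,0.04,0.23],"yaw": 0.4},
    {"offset": [-0.26,0.045,0.26],"yaw": 0.434},
    {"offset": [-0.29,0.05,0.29],"yaw": 0.434},
    {"offset": [-0.31,0.055,0.32],"yaw": 0.434},
    {"offset": [-0.33,0.06,0.34],"yaw": 0.434},
  ],
  fingers=0.06,
  grip_force=60,
)

```text
time_s: 2.8
eef_pos: [391.4, -31.6, 188.5]
ee_rot: [0.5, -0.5, 0.499, -0.5]
force: [-0.2, -0.5, 0.7]
grip_width: 0.701
```

```bash
python3 g.py p25:150 p25:60
```

```text
t 2.8 pos [391.4 -31.6 188.5] F [-0.2 -0.5  0.7] w 0.701 j [-0.38  0.08  1.95  0.    1.11  1.19]
x [ 0.001 -1.     0.   ] y [ 0.002 -0.    -1.   ] z [1.    0.001 0.002]
p25:150 [448.5 106.2 150. ] offset [-0.1378  0.0385  0.0571] dist 0.154
p25:60 [448.5 106.2  60. ] offset [-0.1378  0.1285  0.057 ] dist 0.197
```

Emit:
jog_arm(
  targets=[
    {"offset": [-0.03,0.01,0.012],"yaw": 0},
    {"offset": [-0.06,0.02,0.025],"yaw": 0},
    {"offset": [-0.09,0.03,0.037],"yaw": 0},
    {"offset": [-0.115,0.04,0.048],"yaw": 0},
    {"offset": [-0.138,0.05,0.057],"yaw": 0},
    {"offset": [-0.138,0.059,0.057],"yaw": 0},
    {"offset": [-0.138,0.059,0.057],"yaw": 0},
  ],
)

```text
time_s: 3.38
eef_pos: [447.6, 107.1, 127.9]
ee_rot: [-0.5, 0.501, -0.5, 0.499]
force: [-0.4, -0.5, -0.4]
grip_width: 0.702
```

```bash
python3 g.py p25:60; python3 - <<'E'
from h import *
a=ctrl.capture("scene")["img"][130:250,230:390];b=ctrl.capture("top")["img"][160:280,170:330]
cv2.imwrite("pics/a1.png",np.hstack([cv2.resize(i[...,::-1],(400,300),interpolation=cv2.INTER_CUBIC) for i in(a,b)]))
E
```

```text
t 3.38 pos [447.6 107.1 127.9] F [-0.4 -0.5 -0.4] w 0.702 j [-0.02  0.32  1.84 -0.    0.99  1.55]
x [ 0.003 -1.     0.   ] y [-0.002 -0.    -1.   ] z [ 1.     0.003 -0.002]
p25:60 [448.5 106.2  60. ] offset [0.0009 0.0679 0.001 ] dist 0.068
```

View pics/a1.png

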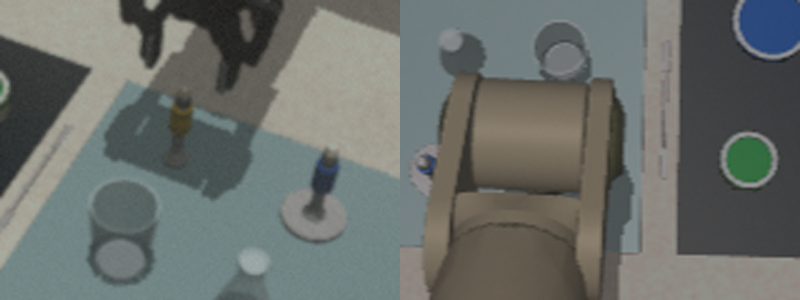

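The scene crop shows the open jaws centred behind and above the yellow rotor (180,110). Descending.

Emit:
jog_arm(
  targets=[
    {"offset": [0.001,0.012,0.001],"yaw": 0},
    {"offset": [0.001,0.024,0.001],"yaw": 0},
    {"offset": [0.001,0.036,0.001],"yaw": 0},
    {"offset": [0.001,0.048,0.001],"yaw": 0},
    {"offset": [0.001,0.058,0.001],"yaw": 0},
    {"offset": [0.001,0.065,0.001],"yaw": 0},
    {"offset": [0.001,0.068,0.001],"yaw": 0},
    {"offset": [0.001,0.068,0.001],"yaw": 0},
  ],
)

```text
time_s: 4.15
eef_pos: [449.2, 104.4, 61.6]
ee_rot: [-0.5, 0.5, -0.5, 0.5]
force: [0.5, 0.2, -0.2]
grip_width: 0.696
```

Emit:
jog_arm(
  targets=[
    {"offset": [0,0,0],"yaw": 0},
    {"offset": [0,0,0],"yaw": 0},
    {"offset": [0,0,0],"yaw": 0},
    {"offset": [0,0,0],"yaw": 0},
    {"offset": [0,0,0],"yaw": 0},
  ],
  fingers=0.03,
)

```text
time_s: 4.57
eef_pos: [449.3, 104.4, 61.9]
ee_rot: [-0.5, 0.5, -0.5, 0.501]
force: [-0.4, -0.4, 0.6]
grip_width: 0.354
```

Emit:
jog_arm(
  targets=[
    {"offset": [0,0,0],"yaw": 0},
    {"offset": [0,0,0],"yaw": 0},
    {"offset": [0,0,0],"yaw": 0},
    {"offset": [0,0,0],"yaw": 0},
    {"offset": [0,0,0],"yaw": 0},
  ],
  fingers=0.01,
  grip_force=50,
)

```text
time_s: 4.98
eef_pos: [449.4, 104.5, 62.0]
ee_rot: [-0.5, 0.5, -0.5, 0.501]
force: [0.4, 0.2, 3.3]
grip_width: 0.221
```

```bash
python3 g.py p25:60; python3 - <<'E'
from h import *
a=ctrl.capture("scene")["img"][130:250,230:390]
cv2.imwrite("pics/a2.png",cv2.resize(a[...,::-1],(800,600),interpolation=cv2.INTER_CUBIC))
E
```

```text
t 4.98 pos [449.4 104.5  62. ] F [0.4 0.2 3.3] w 0.221 j [-0.03  0.43  1.89 -0.    0.82  1.55]
x [-0. -1.  0.] y [ 0.001 -0.    -1.   ] z [ 1.    -0.     0.001]
p25:60 [448.5 106.2  60. ] offset [-0.0017  0.002  -0.0009] dist 0.003
```

View pics/a2.png

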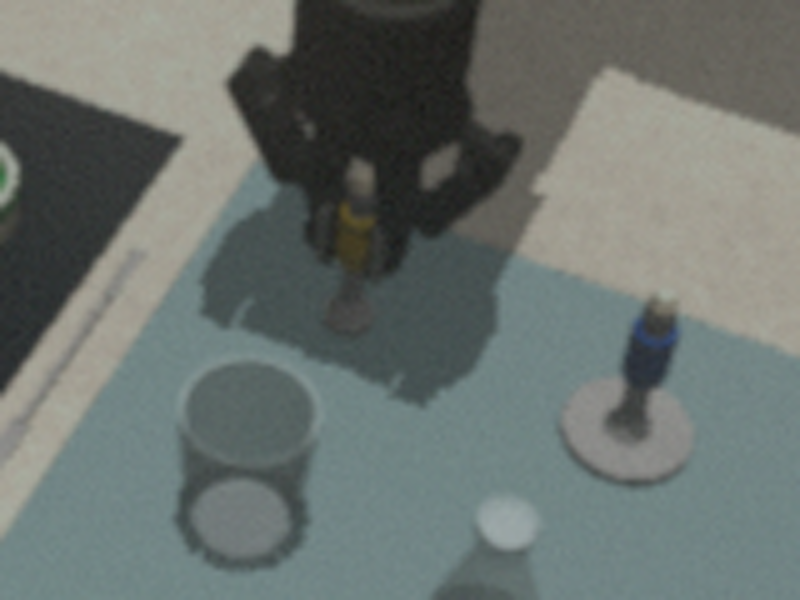

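The picture shows the yellow collar held between the pads (350,230) with the rotor upright. The opening of about 19 mm fits the 20 mm collar. Lifting and carrying.

Emit:
jog_arm(
  targets=[
    {"offset": [0,-0.003,0],"yaw": 0},
    {"offset": [0,-0.01,0],"yaw": 0},
    {"offset": [0,-0.02,0],"yaw": 0},
    {"offset": [0,-0.035,0],"yaw": 0},
    {"offset": [0.01,-0.05,0],"yaw": 0},
    {"offset": [0.03,-0.06,0],"yaw": 0},
    {"offset": [0.055,-0.065,0],"yaw": 0},
    {"offset": [0.085,-0.065,0],"yaw": 0},
    {"offset": [0.115,-0.065,0],"yaw": 0},
    {"offset": [0.145,-0.065,0],"yaw": 0},
    {"offset": [0.175,-0.065,0],"yaw": 0},
    {"offset": [0.205,-0.065,0],"yaw": 0},
  ],
)

```text
time_s: 6.03
eef_pos: [449.0, -102.0, 127.5]
ee_rot: [-0.5, 0.5, -0.5, 0.501]
force: [1.1, 0.0, -0.9]
grip_width: 0.216
```

```bash
python3 g.py c25:90 c25:65
```

```text
t 6.03 pos [ 449.  -102.   127.5] F [ 1.1  0.  -0.9] w 0.216 j [-0.48  0.31  1.84  0.    0.98  1.09]
x [-0.    -1.     0.001] y [ 0.002 -0.001 -1.   ] z [ 1.    -0.     0.002]
c25:90 [ 437.  -304.5   90. ] offset [ 0.2025  0.0376 -0.012 ] dist 0.206
c25:65 [ 437.  -304.5   65. ] offset [ 0.2025  0.0626 -0.012 ] dist 0.212
```

Emit:
jog_arm(
  targets=[
    {"offset": [0.025,0,-0.001],"yaw": 0},
    {"offset": [0.05,0,-0.003],"yaw": 0},
    {"offset": [0.075,0,-0.004],"yaw": 0},
    {"offset": [0.1,0,-0.006],"yaw": 0},
    {"offset": [0.125,0,-0.007],"yaw": 0},
    {"offset": [0.15,0.005,-0.009],"yaw": 0},
    {"offset": [0.175,0.01,-0.01],"yaw": 0},
    {"offset": [0.19,0.02,-0.012],"yaw": 0},
    {"offset": [0.2,0.03,-0.012],"yaw": 0},
    {"offset": [0.2025,0.038,-0.012],"yaw": 0},
    {"offset": [0.2025,0.038,-0.012],"yaw": 0},
  ],
)

```text
time_s: 6.95
eef_pos: [436.3, -303.8, 88.0]
ee_rot: [0.5, -0.499, 0.501, -0.5]
force: [-0.0, -0.6, -1.1]
grip_width: 0.215
```

```bash
python3 g.py c25:65; python3 - <<'E'
from h import *
C={k:ctrl.capture(k) for k in("scene","top")}
c=C["scene"]; u=proj(c,[[437,-304.5,40]])[0].astype(int); print(u)
a=c["img"][u[1]-60:u[1]+60,max(0,u[0]-80):u[0]+80]
cv2.imwrite("pics/a3.png",cv2.resize(a[...,::-1],(800,600),interpolation=cv2.INTER_CUBIC))
E
```

```text
t 6.95 pos [ 436.3 -303.8   88. ] F [-0.  -0.6 -1.1] w 0.215 j [-0.83  0.51  1.67  0.    0.97  0.74]
x [-0.001 -1.    -0.002] y [-0.     0.002 -1.   ] z [ 1.    -0.001 -0.   ]
c25:65 [ 437.  -304.5   65. ] offset [0.0007 0.023  0.0007] dist 0.023
[156 126]
```

View pics/a3.png

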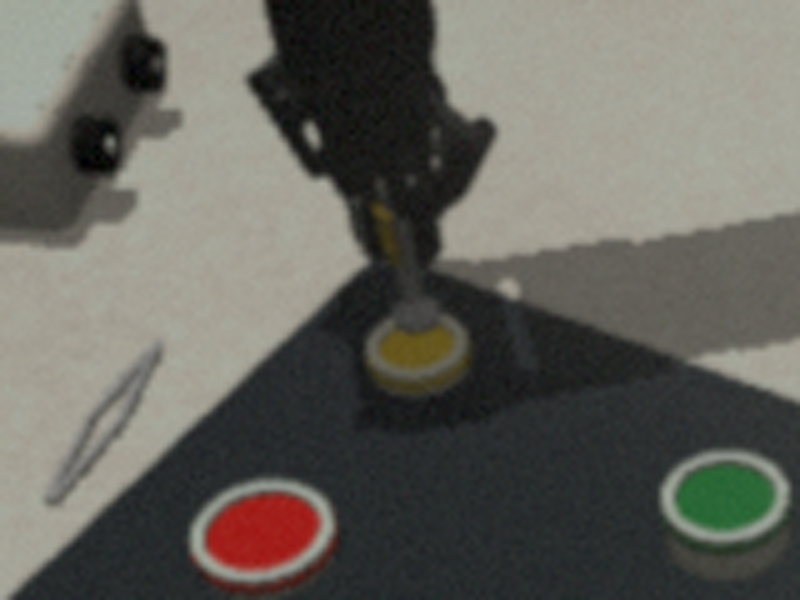

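The rotor looks tilted here (foot 418,315, collar 385,235). I'll check by overlaying an upright model.

```bash
cat > ov.py <<'E'
import sys
from h import *
n,x,y,z,cam,out=sys.argv[1],*map(float,sys.argv[2:5]),sys.argv[5],sys.argv[6]
c=ctrl.capture(cam); u=proj(c,[[x,y,z+40]])[0].astype(int)
m=(rend(c,n,x,y,z0=z)*255).astype(np.uint8)
y0,x0=max(0,u[1]-45),max(0,u[0]-60); sl=np.s_[y0:y0+90,x0:x0+120]
S=6; a=cv2.resize(np.ascontiguousarray(c["img"][sl][...,::-1]),None,fx=S,fy=S,interpolation=cv2.INTER_CUBIC)
a=np.clip(a.astype(float)*1.5,0,255).astype(np.uint8)
mm=cv2.resize(m[sl],None,fx=S,fy=S); cs,_=cv2.findContours((mm>127).astype(np.uint8),cv2.RETR_EXTERNAL,cv2.CHAIN_APPROX_NONE)
cv2.drawContours(a,cs,-1,(0,0,255),1); cv2.imwrite(out,a); print(ctrl.sense()["time_s"])
E
python3 ov.py p25_grip 436.3 -303.8 29 scene pics/a4.png
```

```text
7.1
```

View pics/a4.png

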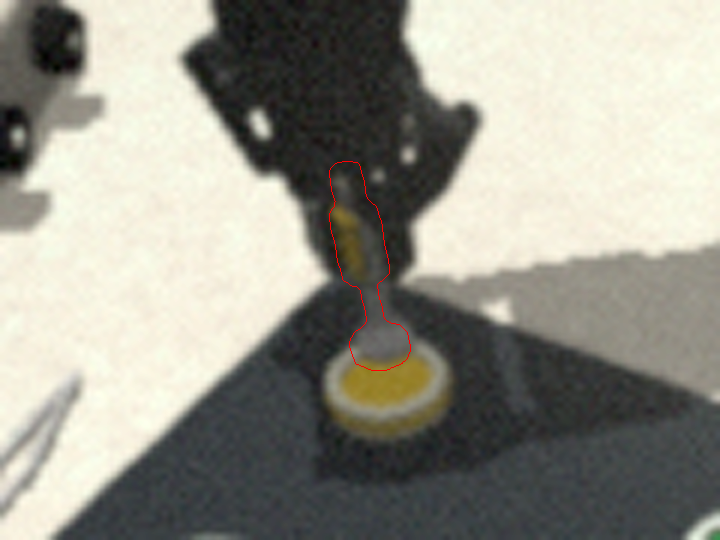

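The upright model outline matches, so the tilt is only perspective. Lowering.

Emit:
jog_arm(
  targets=[
    {"offset": [0.0007,0.005,0.0007],"yaw": 0},
    {"offset": [0.0007,0.01,0.0007],"yaw": 0},
    {"offset": [0.0007,0.015,0.0007],"yaw": 0},
    {"offset": [0.0007,0.018,0.0007],"yaw": 0},
    {"offset": [0.0007,0.02,0.0007],"yaw": 0},
    {"offset": [0.0007,0.0205,0.0007],"yaw": 0},
  ],
)

```text
time_s: 7.6
eef_pos: [437.9, -304.2, 69.0]
ee_rot: [0.5, -0.5, 0.5, -0.5]
force: [0.9, 0.7, -2.0]
grip_width: 0.218
```

Emit:
jog_arm(
  targets=[
    {"offset": [0,0.0007,0],"yaw": 0},
    {"offset": [0,0.0012,0],"yaw": 0},
    {"offset": [0,0.0012,0],"yaw": 0},
  ],
)

```text
time_s: 7.85
eef_pos: [437.9, -304.2, 67.8]
ee_rot: [0.5, -0.5, 0.5, -0.5]
force: [-0.3, -0.8, -1.1]
grip_width: 0.218
```

```bash
python3 g.py c25:65; python3 ov.py p25_grip 437 -304.5 6 scene pics/a5.png
```

```text
t 7.85 pos [ 437.9 -304.2   67.8] F [-0.3 -0.8 -1.1] w 0.218 j [-0.83  0.54  1.68  0.    0.92  0.74]
x [ 0.001 -1.    -0.   ] y [ 0.001  0.    -1.   ] z [1.    0.001 0.001]
c25:65 [ 437.  -304.5   65. ] offset [ 0.0003  0.0028 -0.0009] dist 0.003
7.9
```

View pics/a5.png

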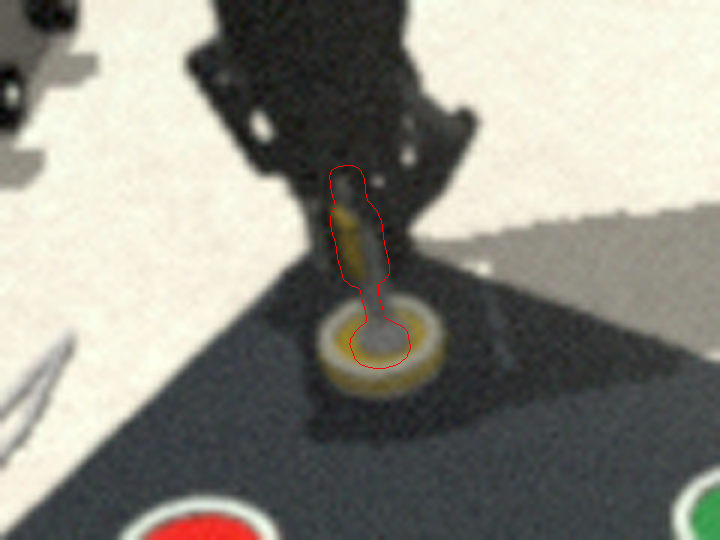

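The foot is well centred over the yellow floor (380,340), within the cup ring. About 2–3 mm left to go.

Emit:
jog_arm(
  targets=[
    {"offset": [0,0.0007,0],"yaw": 0},
    {"offset": [0,0.0014,0],"yaw": 0},
    {"offset": [0,0.0018,0],"yaw": 0},
    {"offset": [0,0.0018,0],"yaw": 0},
  ],
)

```text
time_s: 8.23
eef_pos: [437.8, -304.2, 66.0]
ee_rot: [0.5, -0.5, 0.5, -0.5]
force: [-0.3, -0.1, -0.3]
grip_width: 0.22
```

Emit:
jog_arm(
  targets=[
    {"offset": [0,0.0005,0],"yaw": 0},
    {"offset": [0,0.001,0],"yaw": 0},
    {"offset": [0,0.001,0],"yaw": 0},
  ],
)

```text
time_s: 8.48
eef_pos: [437.9, -304.2, 65.1]
ee_rot: [0.5, -0.5, 0.5, -0.5]
force: [-0.1, -0.4, -0.6]
grip_width: 0.222
```

Emit:
jog_arm(
  targets=[
    {"offset": [0,0.0005,0],"yaw": 0},
    {"offset": [0,0.001,0],"yaw": 0},
    {"offset": [0,0.001,0],"yaw": 0},
  ],
)

```text
time_s: 8.73
eef_pos: [438.1, -304.3, 65.0]
ee_rot: [0.501, -0.5, 0.499, -0.5]
force: [-2.0, 1.9, 9.2]
grip_width: 0.212
```

Emit:
jog_arm(
  targets=[
    {"offset": [0,0.0005,0],"yaw": 0},
    {"offset": [0,0.0005,0],"yaw": 0},
  ],
)

```text
time_s: 8.9
eef_pos: [438.2, -304.4, 65.0]
ee_rot: [0.501, -0.5, 0.499, -0.501]
force: [-1.7, 1.7, 5.8]
grip_width: 0.216
```

Contact at the predicted height. Releasing in small steps.

Emit:
jog_arm(
  targets=[
    {"offset": [0,0,0],"yaw": 0},
    {"offset": [0,0,0],"yaw": 0},
    {"offset": [0,0,0],"yaw": 0},
  ],
  fingers=0.03,
)

```text
time_s: 9.15
eef_pos: [438.2, -304.4, 64.9]
ee_rot: [-0.501, 0.5, -0.499, 0.501]
force: [-0.5, -0.5, -0.1]
grip_width: 0.351
```

Emit:
jog_arm(
  targets=[
    {"offset": [0,0,0],"yaw": 0},
    {"offset": [0,0,0],"yaw": 0},
    {"offset": [0,-0.005,0],"yaw": 0},
    {"offset": [0,-0.02,0],"yaw": 0},
    {"offset": [0,-0.04,0],"yaw": 0},
    {"offset": [0,-0.06,0],"yaw": 0},
    {"offset": [0,-0.085,0],"yaw": 0},
    {"offset": [0,-0.11,0],"yaw": 0},
    {"offset": [-0.02,-0.115,0.01],"yaw": 0},
    {"offset": [-0.05,-0.115,0.02],"yaw": 0},
    {"offset": [-0.09,-0.115,0.02],"yaw": 0},
    {"offset": [-0.13,-0.115,0.02],"yaw": 0},
  ],
  fingers=0.06,
)

```text
time_s: 10.15
eef_pos: [457.8, -173.0, 180.1]
ee_rot: [-0.5, 0.5, -0.499, 0.501]
force: [0.3, -1.0, -0.4]
grip_width: 0.706
```

```bash
python3 g.py p60:130 p60:60; python3 ov.py p25_grip 438 -304.4 6 scene pics/a6.png
```

```text
t 10.15 pos [ 457.8 -173.   180.1] F [ 0.3 -1.  -0.4] w 0.706 j [-0.6   0.3   1.7   0.    1.14  0.97]
x [-0.    -1.     0.001] y [ 0.003 -0.001 -1.   ] z [ 1.    -0.     0.003]
p60:130 [454.  245.3 130. ] offset [-0.4184  0.0497 -0.004 ] dist 0.421
p60:60 [454.  245.3  60. ] offset [-0.4185  0.1197 -0.0042] dist 0.435
10.2
```

View pics/a6.png

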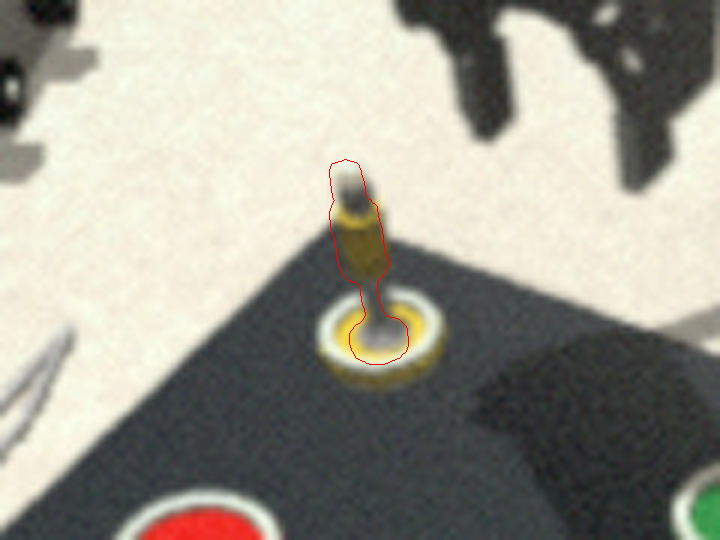

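Yellow is standing upright in its cup, matching the outline. Next is blue.

Emit:
jog_arm(
  targets=[
    {"offset": [-0.03,0,0],"yaw": 0},
    {"offset": [-0.068,0,0],"yaw": 0},
    {"offset": [-0.106,0,0],"yaw": 0},
    {"offset": [-0.144,0,0],"yaw": 0},
    {"offset": [-0.182,0,0],"yaw": 0},
    {"offset": [-0.22,0,0],"yaw": 0},
    {"offset": [-0.258,0,0],"yaw": 0},
    {"offset": [-0.296,0.01,-0.001],"yaw": 0},
    {"offset": [-0.334,0.02,-0.002],"yaw": 0},
    {"offset": [-0.37,0.03,-0.003],"yaw": 0},
    {"offset": [-0.4,0.04,-0.004],"yaw": 0},
    {"offset": [-0.415,0.05,-0.004],"yaw": 0},
  ],
)

```text
time_s: 11.2
eef_pos: [451.1, 251.4, 130.8]
ee_rot: [0.503, -0.5, 0.499, -0.498]
force: [0.1, -0.3, -0.1]
grip_width: 0.7
```

Emit:
jog_arm(
  targets=[
    {"offset": [0,0,0],"yaw": 0},
    {"offset": [0,0,0],"yaw": 0},
  ],
)

```text
time_s: 11.37
eef_pos: [450.7, 251.8, 130.8]
ee_rot: [0.503, -0.501, 0.498, -0.498]
force: [-0.2, 0.4, 0.8]
grip_width: 0.705
```

```bash
python3 g.py p60:60; python3 ov.py p60_grip 454 245.3 3 scene pics/b1.png
```

```text
t 11.37 pos [450.7 251.8 130.8] F [-0.2  0.4  0.8] w 0.705 j [0.28 0.42 1.68 0.   1.04 1.84]
x [ 0.008 -1.    -0.003] y [ 0.001  0.003 -1.   ] z [1.    0.008 0.001]
p60:60 [454.  245.3  60. ] offset [0.0067 0.0708 0.0032] dist 0.071
11.4167
```

View pics/b1.png

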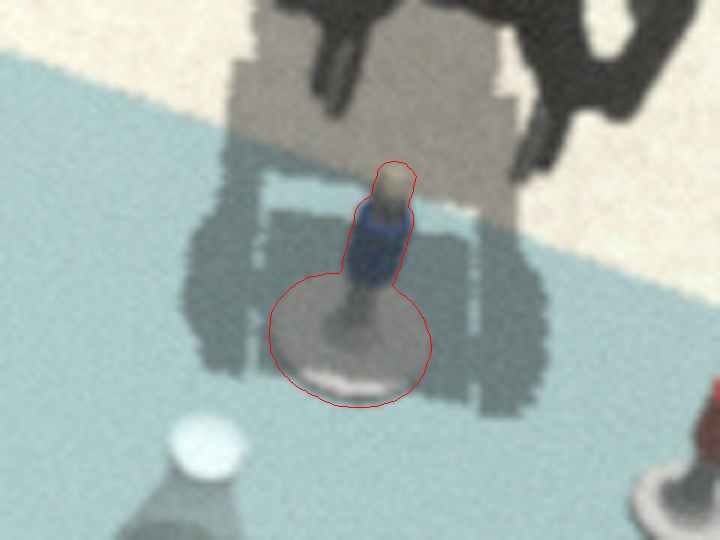

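The blue model outline matches (360,300). Correcting the small overshoot while descending.

Emit:
jog_arm(
  targets=[
    {"offset": [0.0067,0.004,0.0032],"yaw": 0.008},
    {"offset": [0.0067,0.015,0.0032],"yaw": 0.008},
    {"offset": [0.0067,0.028,0.0032],"yaw": 0.008},
    {"offset": [0.0067,0.041,0.0032],"yaw": 0.008},
    {"offset": [0.0067,0.053,0.0032],"yaw": 0.008},
    {"offset": [0.0067,0.063,0.0032],"yaw": 0.008},
    {"offset": [0.0067,0.069,0.0032],"yaw": 0.008},
    {"offset": [0.0067,0.069,0.0032],"yaw": 0.008},
    {"offset": [0.0067,0.069,0.0032],"yaw": 0.008},
  ],
)

```text
time_s: 12.17
eef_pos: [454.9, 244.1, 62.6]
ee_rot: [0.501, -0.498, 0.501, -0.5]
force: [-0.1, 0.2, -0.5]
grip_width: 0.699
```

Emit:
jog_arm(
  targets=[
    {"offset": [0,0,0],"yaw": 0},
    {"offset": [0,0,0],"yaw": 0},
    {"offset": [0,0,0],"yaw": 0},
    {"offset": [0,0,0],"yaw": 0},
    {"offset": [0,0,0],"yaw": 0},
  ],
  fingers=0.03,
)

```text
time_s: 12.58
eef_pos: [455.0, 244.2, 62.7]
ee_rot: [0.501, -0.498, 0.501, -0.5]
force: [0.4, -0.2, 0.0]
grip_width: 0.349
```

Emit:
jog_arm(
  targets=[
    {"offset": [0,0,0],"yaw": 0},
    {"offset": [0,0,0],"yaw": 0},
    {"offset": [0,0,0],"yaw": 0},
    {"offset": [0,0,0],"yaw": 0},
    {"offset": [0,0,0],"yaw": 0},
  ],
  fingers=0.01,
)

```text
time_s: 13.0
eef_pos: [455.0, 244.2, 62.8]
ee_rot: [0.501, -0.498, 0.5, -0.5]
force: [-0.5, 0.5, 1.3]
grip_width: 0.22
```

```bash
python3 g.py p60:60; python3 ov.py p60_grip 454 245.3 3 scene pics/b2.png
```

```text
t 13.0 pos [455.  244.2  62.8] F [-0.5  0.5  1.3] w 0.22 j [0.26 0.52 1.73 0.   0.89 1.84]
x [-0.002 -1.    -0.003] y [ 0.003  0.003 -1.   ] z [ 1.    -0.002  0.003]
p60:60 [454.  245.3  60. ] offset [-0.0011  0.0028 -0.001 ] dist 0.003
13.05
```

View pics/b2.png

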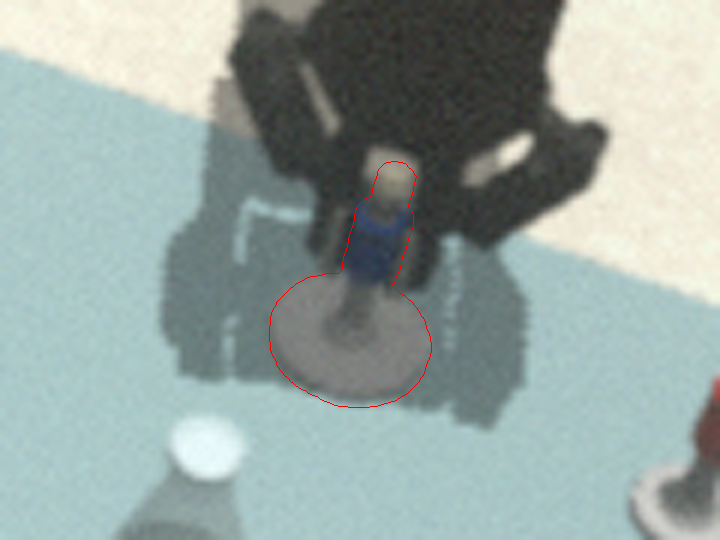

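Blue gripped upright. I'll carry it along y, keeping away from the beaker, and then go out in x.

Emit:
jog_arm(
  targets=[
    {"offset": [0,-0.003,0],"yaw": 0},
    {"offset": [0,-0.01,0],"yaw": 0},
    {"offset": [0,-0.022,0],"yaw": 0},
    {"offset": [0,-0.037,0],"yaw": 0},
    {"offset": [0.01,-0.053,0],"yaw": 0},
    {"offset": [0.03,-0.068,0],"yaw": 0},
    {"offset": [0.055,-0.08,0],"yaw": 0},
    {"offset": [0.085,-0.087,0],"yaw": 0},
    {"offset": [0.115,-0.09,0],"yaw": 0},
    {"offset": [0.145,-0.09,0],"yaw": 0},
    {"offset": [0.175,-0.09,0],"yaw": 0},
    {"offset": [0.205,-0.09,0],"yaw": 0},
  ],
)

```text
time_s: 14.05
eef_pos: [454.1, 37.6, 152.8]
ee_rot: [0.501, -0.498, 0.5, -0.5]
force: [0.7, 0.9, -1.4]
grip_width: 0.218
```

```bash
python3 g.py c60:95
```

```text
t 14.05 pos [454.1  37.6 152.8] F [ 0.7  0.9 -1.4] w 0.218 j [-0.18  0.27  1.83  0.    1.04  1.39]
x [-0.002 -1.    -0.003] y [ 0.003  0.003 -1.   ] z [ 1.    -0.002  0.003]
c60:95 [ 630.  -121.5   95. ] offset [0.159  0.0579 0.176 ] dist 0.244
```

Emit:
jog_arm(
  targets=[
    {"offset": [0.02,0,0.015],"yaw": 0},
    {"offset": [0.04,0,0.036],"yaw": 0},
    {"offset": [0.06,0,0.057],"yaw": 0},
    {"offset": [0.08,0,0.078],"yaw": 0},
    {"offset": [0.1,0.005,0.1],"yaw": 0},
    {"offset": [0.12,0.01,0.122],"yaw": 0},
    {"offset": [0.14,0.02,0.144],"yaw": 0},
    {"offset": [0.152,0.033,0.162],"yaw": 0},
    {"offset": [0.158,0.045,0.173],"yaw": 0},
    {"offset": [0.159,0.055,0.176],"yaw": 0},
    {"offset": [0.159,0.058,0.176],"yaw": 0},
    {"offset": [0.159,0.058,0.176],"yaw": 0},
  ],
)

```text
time_s: 15.05
eef_pos: [629.1, -120.8, 94.2]
ee_rot: [0.501, -0.498, 0.501, -0.5]
force: [-0.2, -0.5, -1.4]
grip_width: 0.213
```

```bash
python3 g.py c60:66; python3 ov.py cup_p60 630 -121.5 0 scene pics/b3.png
```

```text
t 15.05 pos [ 629.1 -120.8   94.2] F [-0.2 -0.5 -1.4] w 0.213 j [-0.37  0.71  1.3   0.    1.14  1.2 ]
x [-0.001 -1.    -0.004] y [ 0.001  0.004 -1.   ] z [ 1.    -0.001  0.001]
c60:66 [ 630.  -121.5   66. ] offset [0.0008 0.0282 0.0009] dist 0.028
15.1
```

View pics/b3.png

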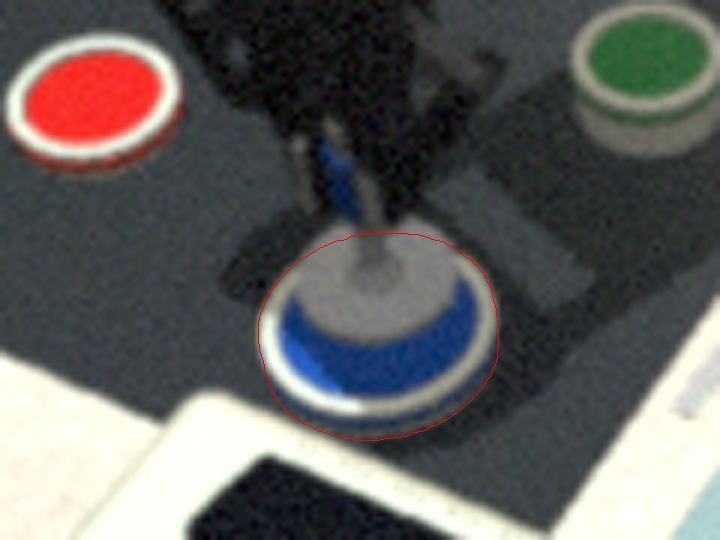

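The cup outline matches, and the disc (375,285) is over the cup. Lowering.

Emit:
jog_arm(
  targets=[
    {"offset": [0.0008,0.005,0.0005],"yaw": 0},
    {"offset": [0.0008,0.01,0.0005],"yaw": 0},
    {"offset": [0.0008,0.015,0.0005],"yaw": 0},
    {"offset": [0.0008,0.019,0.0005],"yaw": 0},
    {"offset": [0.0008,0.022,0.0005],"yaw": 0},
    {"offset": [0.0008,0.024,0.0005],"yaw": 0},
    {"offset": [0.0008,0.025,0.0005],"yaw": 0},
    {"offset": [0.0008,0.025,0.0005],"yaw": 0},
  ],
)

```text
time_s: 15.77
eef_pos: [629.9, -121.6, 69.9]
ee_rot: [0.501, -0.498, 0.501, -0.5]
force: [-0.5, 0.1, -2.7]
grip_width: 0.22
```

```bash
python3 g.py c60:65.8; python3 ov.py p60_grip 630 -121.5 9 scene pics/b4.png
```

```text
t 15.77 pos [ 629.9 -121.6   69.9] F [-0.5  0.1 -2.7] w 0.22 j [-0.37  0.74  1.31  0.    1.09  1.2 ]
x [-0.001 -1.    -0.003] y [ 0.002  0.003 -1.   ] z [ 1.    -0.001  0.002]
c60:65.8 [ 630.  -121.5   65.8] offset [-0.      0.0041  0.    ] dist 0.004
15.8167
```

View pics/b4.png

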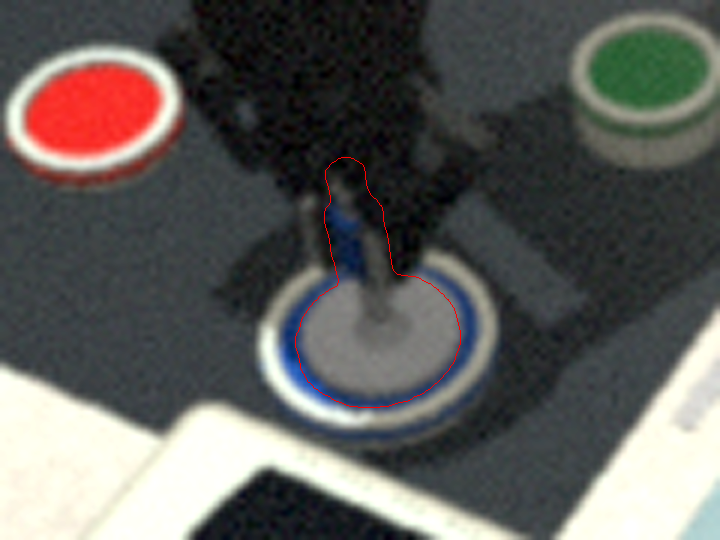

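The disc is within the ring and concentric with it. Final lowering to contact.

Emit:
jog_arm(
  targets=[
    {"offset": [0,0.0007,0],"yaw": 0},
    {"offset": [0,0.0014,0],"yaw": 0},
    {"offset": [0,0.0021,0],"yaw": 0},
    {"offset": [0,0.0028,0],"yaw": 0},
    {"offset": [0,0.0033,0],"yaw": 0},
    {"offset": [0,0.0033,0],"yaw": 0},
  ],
)

```text
time_s: 16.32
eef_pos: [630.0, -121.6, 66.7]
ee_rot: [0.501, -0.498, 0.5, -0.5]
force: [-0.6, -0.3, -1.8]
grip_width: 0.219
```

Emit:
jog_arm(
  targets=[
    {"offset": [0,0.0005,0],"yaw": 0},
    {"offset": [0,0.001,0],"yaw": 0},
    {"offset": [0,0.001,0],"yaw": 0},
  ],
)

```text
time_s: 16.57
eef_pos: [630.1, -121.6, 65.9]
ee_rot: [0.501, -0.498, 0.5, -0.5]
force: [0.3, -0.4, -0.9]
grip_width: 0.22
```

Emit:
jog_arm(
  targets=[
    {"offset": [0,0.0005,0],"yaw": 0},
    {"offset": [0,0.0008,0],"yaw": 0},
    {"offset": [0,0.0008,0],"yaw": 0},
  ],
)

```text
time_s: 16.82
eef_pos: [630.2, -121.5, 65.9]
ee_rot: [0.501, -0.498, 0.5, -0.5]
force: [-2.3, 1.2, 4.6]
grip_width: 0.219
```

Contact. Releasing, rising straight up, and heading for red.

Emit:
jog_arm(
  targets=[
    {"offset": [0,0,0],"yaw": 0},
    {"offset": [0,0,0],"yaw": 0},
    {"offset": [0,0,0],"yaw": 0},
  ],
  fingers=0.03,
)

```text
time_s: 17.07
eef_pos: [630.3, -121.6, 65.8]
ee_rot: [0.501, -0.498, 0.5, -0.5]
force: [-0.5, -0.1, -0.7]
grip_width: 0.353
```

Emit:
jog_arm(
  targets=[
    {"offset": [0,0,0],"yaw": 0},
    {"offset": [0,0,0],"yaw": 0},
    {"offset": [0,-0.005,0],"yaw": 0},
    {"offset": [0,-0.02,0],"yaw": 0},
    {"offset": [0,-0.04,0],"yaw": 0},
    {"offset": [0,-0.06,0],"yaw": 0},
    {"offset": [0,-0.085,0],"yaw": 0},
    {"offset": [0,-0.11,0],"yaw": 0},
    {"offset": [0,-0.115,-0.02],"yaw": 0},
    {"offset": [-0.01,-0.115,-0.05],"yaw": 0},
    {"offset": [-0.03,-0.115,-0.08],"yaw": 0},
    {"offset": [-0.06,-0.115,-0.11],"yaw": 0},
  ],
  fingers=0.06,
)

```text
time_s: 18.07
eef_pos: [519.1, -62.9, 180.8]
ee_rot: [-0.501, 0.498, -0.5, 0.501]
force: [-0.1, 0.2, 0.6]
grip_width: 0.705
```

```bash
python3 g.py p40:130; python3 ov.py p60_grip 630.2 -121.5 6 scene pics/b5.png
```

```text
t 18.07 pos [519.1 -62.9 180.8] F [-0.1  0.2  0.6] w 0.705 j [-0.35  0.37  1.6   0.    1.17  1.23]
x [-0.003 -1.    -0.002] y [ 0.004  0.002 -1.   ] z [ 1.    -0.003  0.004]
p40:130 [473.6 379.  130. ] offset [-0.4417  0.0516 -0.0471] dist 0.447
18.1167
```

View pics/b5.png

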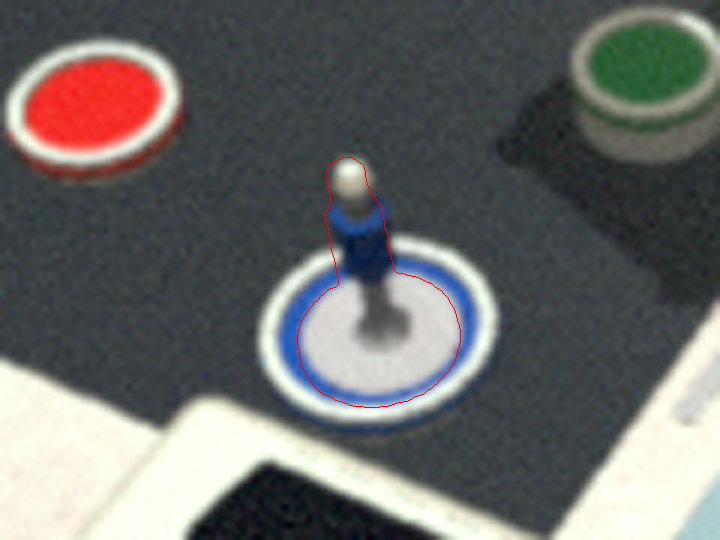

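Blue is concentric and upright in its cup. Next is red.

Emit:
jog_arm(
  targets=[
    {"offset": [-0.03,0,-0.002],"yaw": 0},
    {"offset": [-0.065,0,-0.005],"yaw": 0},
    {"offset": [-0.1,0,-0.01],"yaw": 0},
    {"offset": [-0.135,0,-0.014],"yaw": 0},
    {"offset": [-0.17,0,-0.018],"yaw": 0},
    {"offset": [-0.205,0,-0.022],"yaw": 0},
    {"offset": [-0.24,0,-0.026],"yaw": 0},
    {"offset": [-0.275,0,-0.03],"yaw": 0},
    {"offset": [-0.31,0,-0.034],"yaw": 0},
    {"offset": [-0.34,0,-0.038],"yaw": 0},
    {"offset": [-0.365,0.01,-0.041],"yaw": 0},
    {"offset": [-0.385,0.02,-0.043],"yaw": 0},
  ],
)

```text
time_s: 19.12
eef_pos: [469.7, 330.6, 162.6]
ee_rot: [0.502, -0.499, 0.502, -0.497]
force: [0.5, -0.3, -0.3]
grip_width: 0.7
```

```bash
python3 g.py p40:130
```

```text
t 19.12 pos [469.7 330.6 162.6] F [ 0.5 -0.3 -0.3] w 0.7 j [0.41 0.5  1.46 0.01 1.18 1.97]
x [ 0.002 -1.    -0.007] y [-0.002  0.007 -1.   ] z [ 1.     0.002 -0.002]
p40:130 [473.6 379.  130. ] offset [-0.0482  0.033   0.0041] dist 0.059
```

Emit:
jog_arm(
  targets=[
    {"offset": [-0.015,0.01,0.002],"yaw": 0},
    {"offset": [-0.03,0.02,0.003],"yaw": 0},
    {"offset": [-0.042,0.03,0.004],"yaw": 0},
    {"offset": [-0.048,0.033,0.004],"yaw": 0},
    {"offset": [-0.048,0.033,0.004],"yaw": 0},
    {"offset": [-0.048,0.033,0.004],"yaw": 0},
  ],
)

```text
time_s: 19.62
eef_pos: [473.6, 378.6, 130.4]
ee_rot: [0.502, -0.499, 0.502, -0.497]
force: [-0.6, -0.1, -0.6]
grip_width: 0.703
```

```bash
python3 g.py p40:62; python3 ov.py p40_grip 473.6 379 3 scene pics/c1.png
```

```text
t 19.62 pos [473.6 378.6 130.4] F [-0.6 -0.1 -0.6] w 0.703 j [0.48 0.6  1.39 0.01 1.15 2.04]
x [ 0.002 -1.    -0.007] y [-0.002  0.007 -1.   ] z [ 1.     0.002 -0.002]
p40:62 [473.6 379.   62. ] offset [0.0001 0.0684 0.0001] dist 0.068
19.6667
```

View pics/c1.png

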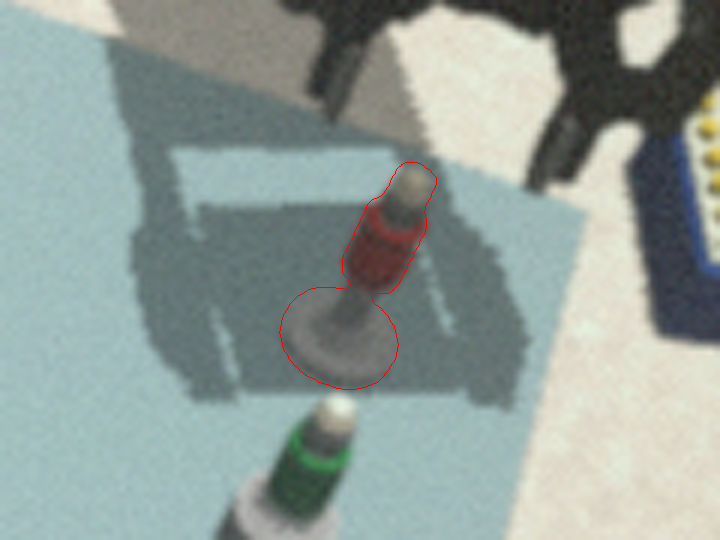

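The red model fits. Descending and gripping.

Emit:
jog_arm(
  targets=[
    {"offset": [0,0.012,0],"yaw": 0},
    {"offset": [0,0.024,0],"yaw": 0},
    {"offset": [0,0.036,0],"yaw": 0},
    {"offset": [0,0.048,0],"yaw": 0},
    {"offset": [0,0.058,0],"yaw": 0},
    {"offset": [0,0.065,0],"yaw": 0},
    {"offset": [0,0.068,0],"yaw": 0},
    {"offset": [0,0.068,0],"yaw": 0},
  ],
)

```text
time_s: 20.33
eef_pos: [473.5, 378.8, 61.9]
ee_rot: [0.502, -0.499, 0.502, -0.497]
force: [0.1, -0.1, -0.2]
grip_width: 0.702
```

Emit:
jog_arm(
  targets=[
    {"offset": [0,0,0],"yaw": 0},
    {"offset": [0,0,0],"yaw": 0},
    {"offset": [0,0,0],"yaw": 0},
    {"offset": [0,0,0],"yaw": 0},
    {"offset": [0,0,0],"yaw": 0},
  ],
  fingers=0.03,
)

```text
time_s: 20.75
eef_pos: [473.6, 378.9, 62.2]
ee_rot: [0.502, -0.499, 0.502, -0.497]
force: [-0.2, -0.1, 0.5]
grip_width: 0.352
```

Emit:
jog_arm(
  targets=[
    {"offset": [0,0,0],"yaw": 0},
    {"offset": [0,0,0],"yaw": 0},
    {"offset": [0,0,0],"yaw": 0},
    {"offset": [0,0,0],"yaw": 0},
    {"offset": [0,0,0],"yaw": 0},
  ],
  fingers=0.01,
)

```text
time_s: 21.17
eef_pos: [473.7, 379.0, 62.5]
ee_rot: [0.502, -0.499, 0.502, -0.497]
force: [0.2, -0.6, 3.5]
grip_width: 0.219
```

```bash
python3 g.py p40:62; python3 ov.py p40_grip 473.6 379 3 scene pics/c2.png
```

```text
t 21.17 pos [473.7 379.   62.5] F [ 0.2 -0.6  3.5] w 0.219 j [0.48 0.68 1.44 0.01 1.02 2.04]
x [ 0.002 -1.    -0.008] y [-0.001  0.008 -1.   ] z [ 1.     0.002 -0.001]
p40:62 [473.6 379.   62. ] offset [-0.      0.0005 -0.0001] dist 0.0
21.2167
```

View pics/c2.png

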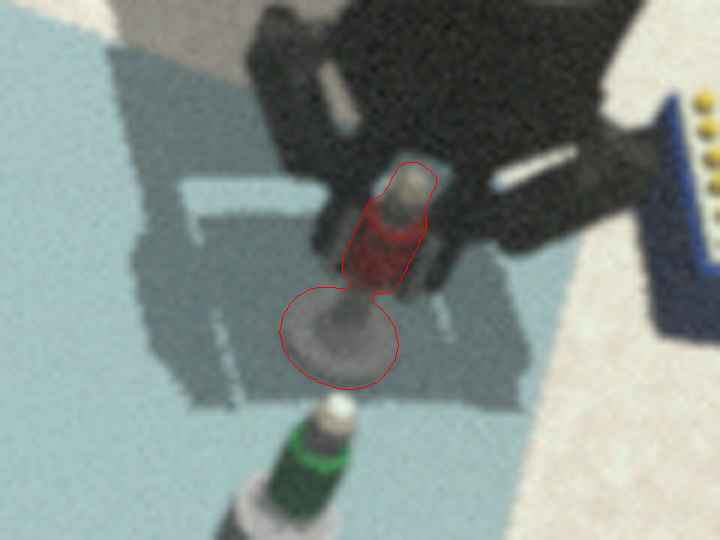

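Emit:
jog_arm(
  targets=[
    {"offset": [0,-0.003,0],"yaw": 0},
    {"offset": [0,-0.01,0],"yaw": 0},
    {"offset": [0,-0.022,0],"yaw": 0},
    {"offset": [0,-0.037,0],"yaw": 0},
    {"offset": [0.005,-0.055,0],"yaw": 0},
    {"offset": [0.02,-0.075,0],"yaw": 0},
    {"offset": [0.04,-0.095,0],"yaw": 0},
    {"offset": [0.065,-0.11,0],"yaw": 0},
    {"offset": [0.095,-0.12,0],"yaw": 0},
    {"offset": [0.125,-0.125,0],"yaw": 0},
    {"offset": [0.155,-0.125,0],"yaw": 0},
    {"offset": [0.185,-0.125,0],"yaw": 0},
  ],
)

```text
time_s: 22.22
eef_pos: [474.1, 191.8, 187.5]
ee_rot: [0.502, -0.498, 0.501, -0.498]
force: [0.4, -0.9, -1.8]
grip_width: 0.218
```

Emit:
jog_arm(
  targets=[
    {"offset": [0.03,0,0],"yaw": 0},
    {"offset": [0.06,0,0],"yaw": 0},
    {"offset": [0.09,0,0],"yaw": 0},
    {"offset": [0.12,0,0],"yaw": 0},
    {"offset": [0.15,0,0],"yaw": 0},
    {"offset": [0.18,0,0],"yaw": 0},
    {"offset": [0.21,0,0],"yaw": 0},
    {"offset": [0.24,0,0],"yaw": 0},
    {"offset": [0.27,0,0.005],"yaw": 0},
    {"offset": [0.3,0,0.015],"yaw": 0},
    {"offset": [0.325,0,0.03],"yaw": 0},
    {"offset": [0.35,0,0.045],"yaw": 0},
  ],
)

```text
time_s: 23.22
eef_pos: [520.0, -159.8, 186.0]
ee_rot: [0.502, -0.498, 0.501, -0.498]
force: [0.4, 0.9, -1.5]
grip_width: 0.216
```

```bash
python3 g.py c40:95
```

```text
t 23.22 pos [ 520.  -159.8  186. ] F [ 0.4  0.9 -1.5] w 0.216 j [-0.52  0.41  1.53  0.01  1.2   1.05]
x [ 0.001 -1.    -0.007] y [ 0.001  0.007 -1.   ] z [1.    0.001 0.001]
c40:95 [ 584.7 -290.3   95. ] offset [0.1312 0.0901 0.0645] dist 0.172
```

Emit:
jog_arm(
  targets=[
    {"offset": [0.025,0,0.012],"yaw": 0},
    {"offset": [0.05,0,0.025],"yaw": 0},
    {"offset": [0.075,0.005,0.037],"yaw": 0},
    {"offset": [0.1,0.015,0.05],"yaw": 0},
    {"offset": [0.12,0.03,0.059],"yaw": 0},
    {"offset": [0.13,0.05,0.064],"yaw": 0},
    {"offset": [0.131,0.068,0.0645],"yaw": 0},
    {"offset": [0.131,0.082,0.0645],"yaw": 0},
    {"offset": [0.131,0.09,0.0645],"yaw": 0},
    {"offset": [0.131,0.09,0.0645],"yaw": 0},
    {"offset": [0.131,0.09,0.0645],"yaw": 0},
  ],
)

```text
time_s: 24.13
eef_pos: [585.0, -290.1, 96.1]
ee_rot: [0.502, -0.498, 0.501, -0.499]
force: [0.5, 0.2, -0.8]
grip_width: 0.218
```

```bash
python3 g.py c40:70; python3 ov.py cup_p40 584.7 -290.3 0 scene pics/c3.png
```

```text
t 24.13 pos [ 585.  -290.1   96.1] F [ 0.5  0.2 -0.8] w 0.218 j [-0.64  0.73  1.25  0.01  1.17  0.92]
x [ 0.001 -1.    -0.007] y [ 0.002  0.007 -1.   ] z [1.    0.001 0.002]
c40:70 [ 584.7 -290.3   70. ] offset [ 0.0003  0.0261 -0.0003] dist 0.026
24.1833
```

View pics/c3.png

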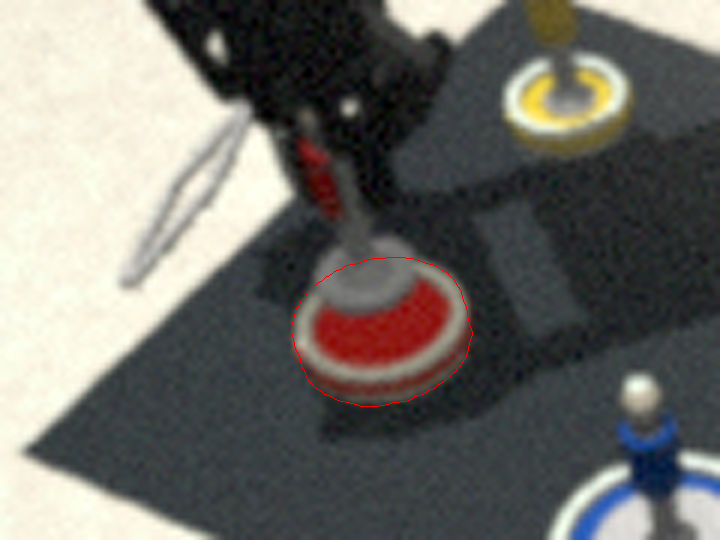

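The red disc is over its cup, and the cup outline fits. Lowering.

Emit:
jog_arm(
  targets=[
    {"offset": [0,0.005,0],"yaw": 0},
    {"offset": [0,0.01,0],"yaw": 0},
    {"offset": [0,0.015,0],"yaw": 0},
    {"offset": [0,0.02,0],"yaw": 0},
    {"offset": [0,0.024,0],"yaw": 0},
    {"offset": [0,0.026,0],"yaw": 0},
    {"offset": [0,0.026,0],"yaw": 0},
  ],
)

```text
time_s: 24.77
eef_pos: [585.0, -290.0, 69.9]
ee_rot: [0.502, -0.498, 0.501, -0.499]
force: [-0.2, 0.2, -1.2]
grip_width: 0.218
```

```bash
python3 g.py c40:65.5; python3 ov.py p40_grip 584.7 -290.3 9 scene pics/c4.png
```

```text
t 24.77 pos [ 585.  -290.    69.9] F [-0.2  0.2 -1.2] w 0.218 j [-0.64  0.76  1.26  0.01  1.12  0.92]
x [ 0.001 -1.    -0.007] y [ 0.002  0.007 -1.   ] z [1.    0.001 0.002]
c40:65.5 [ 584.7 -290.3   65.5] offset [ 0.0003  0.0044 -0.0003] dist 0.004
24.8167
```

View pics/c4.png

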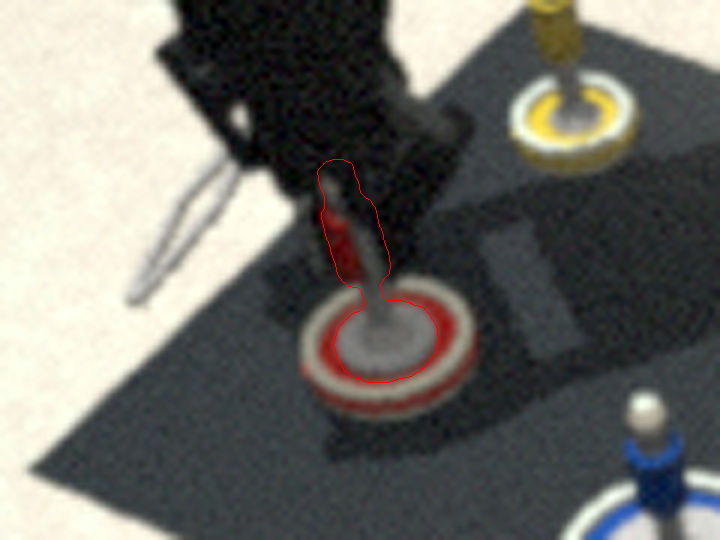

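Concentric. Lowering to contact.

Emit:
jog_arm(
  targets=[
    {"offset": [0,0.0007,0],"yaw": 0},
    {"offset": [0,0.0014,0],"yaw": 0},
    {"offset": [0,0.0021,0],"yaw": 0},
    {"offset": [0,0.0028,0],"yaw": 0},
    {"offset": [0,0.0036,0],"yaw": 0},
    {"offset": [0,0.0036,0],"yaw": 0},
  ],
)

```text
time_s: 25.32
eef_pos: [585.1, -290.0, 66.6]
ee_rot: [0.503, -0.498, 0.501, -0.499]
force: [-0.8, -0.1, -1.6]
grip_width: 0.215
```

Emit:
jog_arm(
  targets=[
    {"offset": [0,0.0005,0],"yaw": 0},
    {"offset": [0,0.001,0],"yaw": 0},
    {"offset": [0,0.001,0],"yaw": 0},
  ],
)

```text
time_s: 25.57
eef_pos: [585.2, -290.0, 65.6]
ee_rot: [0.503, -0.498, 0.501, -0.499]
force: [1.2, -0.5, -1.8]
grip_width: 0.216
```

Emit:
jog_arm(
  targets=[
    {"offset": [0,0.0005,0],"yaw": 0},
    {"offset": [0,0.0008,0],"yaw": 0},
    {"offset": [0,0.0008,0],"yaw": 0},
  ],
)

```text
time_s: 25.82
eef_pos: [585.4, -290.1, 65.5]
ee_rot: [0.503, -0.498, 0.5, -0.499]
force: [-0.8, 1.2, 4.3]
grip_width: 0.22
```

Contact. Releasing and heading for the bob.

Emit:
jog_arm(
  targets=[
    {"offset": [0,0,0],"yaw": 0},
    {"offset": [0,0,0],"yaw": 0},
    {"offset": [0,0,0],"yaw": 0},
  ],
  fingers=0.03,
)

```text
time_s: 26.07
eef_pos: [585.4, -290.1, 65.3]
ee_rot: [0.503, -0.498, 0.5, -0.499]
force: [-0.2, -0.8, -0.5]
grip_width: 0.353
```

Emit:
jog_arm(
  targets=[
    {"offset": [0,0,0],"yaw": 0},
    {"offset": [0,0,0],"yaw": 0},
    {"offset": [0,-0.005,0],"yaw": 0},
    {"offset": [0,-0.02,0],"yaw": 0},
    {"offset": [0,-0.04,0],"yaw": 0},
    {"offset": [0,-0.06,0],"yaw": 0},
    {"offset": [0,-0.085,0],"yaw": 0},
    {"offset": [0,-0.11,0],"yaw": 0},
    {"offset": [-0.01,-0.125,-0.01],"yaw": 0},
    {"offset": [-0.04,-0.125,-0.02],"yaw": 0},
    {"offset": [-0.07,-0.125,-0.03],"yaw": 0},
    {"offset": [-0.1,-0.125,-0.04],"yaw": 0},
  ],
  fingers=0.06,
)

```text
time_s: 27.07
eef_pos: [544.2, -189.9, 191.3]
ee_rot: [0.502, -0.498, 0.5, -0.499]
force: [0.1, 0.5, 0.1]
grip_width: 0.707
```

```bash
python3 g.py bob:130; python3 ov.py p40_grip 585.3 -290.1 6 scene pics/c5.png
```

```text
t 27.07 pos [ 544.2 -189.9  191.3] F [0.1 0.5 0.1] w 0.707 j [-0.54  0.47  1.42  0.01  1.25  1.03]
x [ 0.    -1.    -0.006] y [ 0.004  0.006 -1.   ] z [1.    0.    0.004]
bob:130 [575.5 378.  130. ] offset [-0.5676  0.0647  0.0314] dist 0.572
27.1167
```

View pics/c5.png

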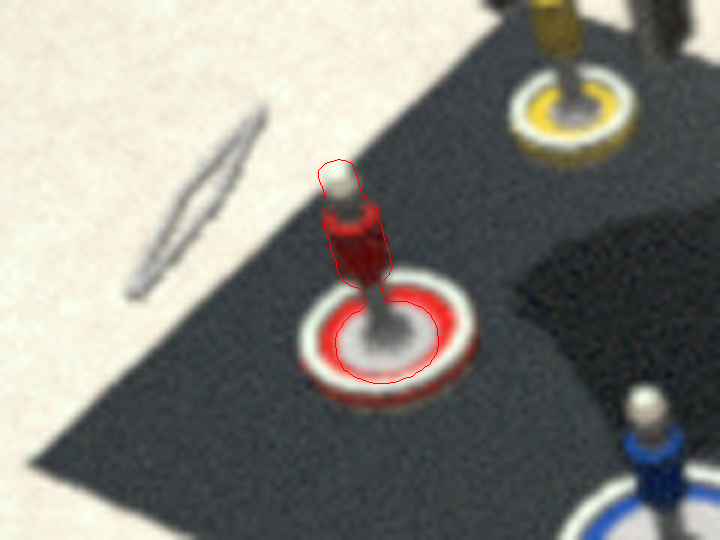

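Red is down and upright. Moving to the bob.

Emit:
jog_arm(
  targets=[
    {"offset": [-0.03,0,0],"yaw": 0},
    {"offset": [-0.065,0,0],"yaw": 0},
    {"offset": [-0.1,0,0],"yaw": 0},
    {"offset": [-0.135,0,0],"yaw": 0},
    {"offset": [-0.17,0,0],"yaw": 0},
    {"offset": [-0.205,0,0],"yaw": 0},
    {"offset": [-0.24,0,0],"yaw": 0},
    {"offset": [-0.275,0,0.005],"yaw": 0},
    {"offset": [-0.31,0,0.01],"yaw": 0},
    {"offset": [-0.345,0,0.012],"yaw": 0},
    {"offset": [-0.38,0,0.015],"yaw": 0},
    {"offset": [-0.41,0,0.02],"yaw": 0},
  ],
)

```text
time_s: 28.12
eef_pos: [561.0, 227.6, 195.4]
ee_rot: [0.504, -0.498, 0.5, -0.497]
force: [-0.6, -0.6, 0.2]
grip_width: 0.704
```

```bash
python3 g.py bob:130
```

```text
t 28.12 pos [561.  227.6 195.4] F [-0.6 -0.6  0.2] w 0.704 j [0.19 0.53 1.32 0.01 1.29 1.75]
x [ 0.005 -1.    -0.009] y [ 0.002  0.009 -1.   ] z [1.    0.005 0.002]
bob:130 [575.5 378.  130. ] offset [-0.1497  0.0667  0.0151] dist 0.165
```

Emit:
jog_arm(
  targets=[
    {"offset": [-0.025,0.005,0.005],"yaw": 0},
    {"offset": [-0.05,0.01,0.008],"yaw": 0},
    {"offset": [-0.075,0.015,0.01],"yaw": 0},
    {"offset": [-0.1,0.02,0.012],"yaw": 0},
    {"offset": [-0.12,0.03,0.014],"yaw": 0},
    {"offset": [-0.138,0.045,0.015],"yaw": 0.005},
    {"offset": [-0.148,0.058,0.015],"yaw": 0.005},
    {"offset": [-0.15,0.066,0.015],"yaw": 0.005},
    {"offset": [-0.15,0.066,0.015],"yaw": 0.005},
    {"offset": [-0.15,0.066,0.015],"yaw": 0.005},
  ],
)

```text
time_s: 28.95
eef_pos: [575.6, 377.4, 130.7]
ee_rot: [0.502, -0.497, 0.502, -0.499]
force: [0.3, -1.7, -0.5]
grip_width: 0.705
```

```bash
python3 g.py bob:62; python3 ov.py bob_grip 575.5 378 3 scene pics/d1.png
```

```text
t 28.95 pos [575.6 377.4 130.7] F [ 0.3 -1.7 -0.5] w 0.705 j [0.41 0.77 1.08 0.01 1.29 1.98]
x [-0.001 -1.    -0.008] y [ 0.002  0.008 -1.   ] z [ 1.    -0.001  0.002]
bob:62 [575.5 378.   62. ] offset [-0.0001  0.0687 -0.0002] dist 0.069
29.0
```

View pics/d1.png

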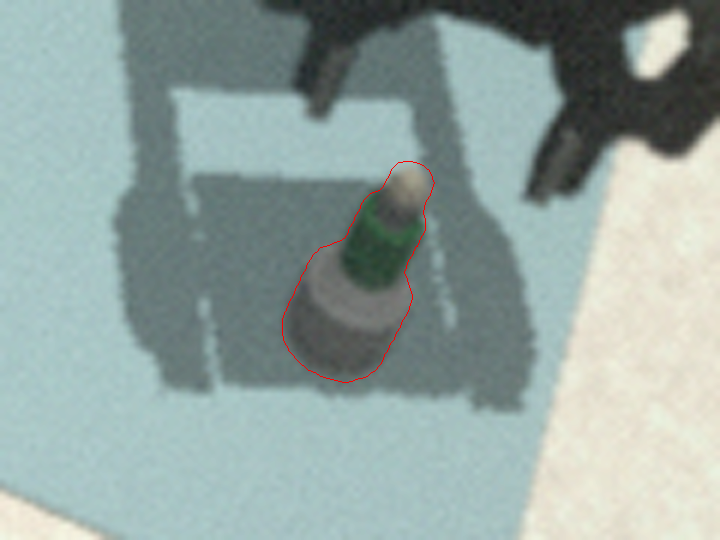

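The bob outline fits to about 1 px. Descending and gripping.

Emit:
jog_arm(
  targets=[
    {"offset": [0,0.012,0],"yaw": 0},
    {"offset": [0,0.024,0],"yaw": 0},
    {"offset": [0,0.036,0],"yaw": 0},
    {"offset": [0,0.048,0],"yaw": 0},
    {"offset": [0,0.058,0],"yaw": 0},
    {"offset": [0,0.065,0],"yaw": 0},
    {"offset": [0,0.068,0],"yaw": 0},
    {"offset": [0,0.068,0],"yaw": 0},
  ],
)

```text
time_s: 29.67
eef_pos: [575.9, 377.8, 62.6]
ee_rot: [0.502, -0.497, 0.502, -0.499]
force: [0.6, 0.9, 0.7]
grip_width: 0.704
```

Emit:
jog_arm(
  targets=[
    {"offset": [0,0,0],"yaw": 0},
    {"offset": [0,0,0],"yaw": 0},
    {"offset": [0,0,0],"yaw": 0},
    {"offset": [0,0,0],"yaw": 0},
    {"offset": [0,0,0],"yaw": 0},
  ],
  fingers=0.03,
)

```text
time_s: 30.08
eef_pos: [576.0, 377.9, 62.9]
ee_rot: [0.502, -0.497, 0.502, -0.499]
force: [-0.2, 0.3, -0.5]
grip_width: 0.346
```

Emit:
jog_arm(
  targets=[
    {"offset": [0,0,0],"yaw": 0},
    {"offset": [0,0,0],"yaw": 0},
    {"offset": [0,0,0],"yaw": 0},
    {"offset": [0,0,0],"yaw": 0},
    {"offset": [0,0,0],"yaw": 0},
  ],
  fingers=0.01,
)

```text
time_s: 30.5
eef_pos: [576.1, 378.0, 63.2]
ee_rot: [0.503, -0.497, 0.502, -0.499]
force: [-0.4, 0.2, 3.3]
grip_width: 0.22
```

```bash
python3 g.py bob:62; python3 ov.py bob_grip 575.5 378 3 scene pics/d2.png
```

```text
t 30.5 pos [576.1 378.   63.2] F [-0.4  0.2  3.3] w 0.22 j [0.41 0.84 1.13 0.01 1.16 1.98]
x [-0.001 -1.    -0.009] y [ 0.003  0.009 -1.   ] z [ 1.    -0.001  0.003]
bob:62 [575.5 378.   62. ] offset [-0.      0.0012 -0.0006] dist 0.001
30.55
```

View pics/d2.png

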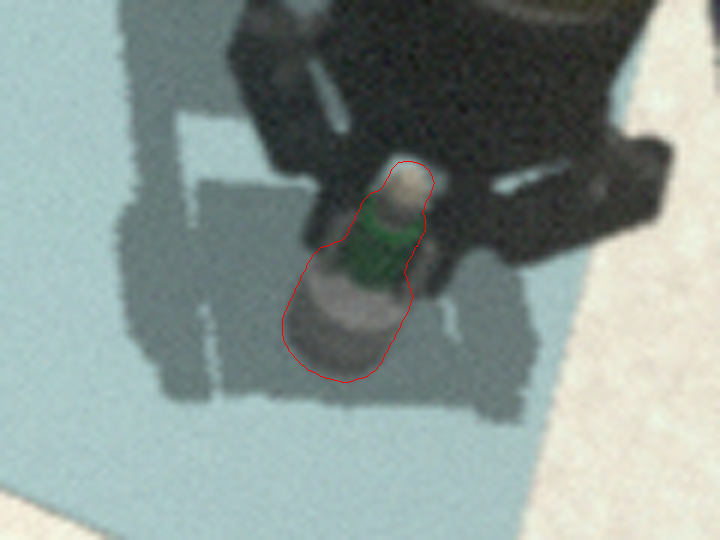

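Emit:
jog_arm(
  targets=[
    {"offset": [0,-0.003,0],"yaw": 0},
    {"offset": [0,-0.01,0],"yaw": 0},
    {"offset": [0,-0.022,0],"yaw": 0},
    {"offset": [0,-0.037,0],"yaw": 0},
    {"offset": [0,-0.055,-0.005],"yaw": 0},
    {"offset": [0.01,-0.075,-0.015],"yaw": 0},
    {"offset": [0.025,-0.095,-0.03],"yaw": 0},
    {"offset": [0.045,-0.112,-0.05],"yaw": 0},
    {"offset": [0.07,-0.122,-0.07],"yaw": 0},
    {"offset": [0.1,-0.125,-0.085],"yaw": 0},
    {"offset": [0.13,-0.125,-0.095],"yaw": 0},
    {"offset": [0.16,-0.125,-0.1],"yaw": 0},
  ],
)

```text
time_s: 31.55
eef_pos: [474.3, 216.1, 188.0]
ee_rot: [0.503, -0.497, 0.501, -0.499]
force: [0.8, 0.6, -1.0]
grip_width: 0.215
```

```bash
python3 g.py cbob:130
```

```text
t 31.55 pos [474.3 216.1 188. ] F [ 0.8  0.6 -1. ] w 0.215 j [0.2  0.36 1.6  0.01 1.18 1.77]
x [ 0.    -1.    -0.009] y [ 0.005  0.009 -1.   ] z [1.    0.    0.005]
cbob:130 [472.8 -96.  130. ] offset [ 0.3126  0.0552 -0.0018] dist 0.317
```

Emit:
jog_arm(
  targets=[
    {"offset": [0.03,0,0],"yaw": 0},
    {"offset": [0.06,0,0],"yaw": 0},
    {"offset": [0.09,0,0],"yaw": 0},
    {"offset": [0.12,0,0],"yaw": 0},
    {"offset": [0.15,0,0],"yaw": 0},
    {"offset": [0.18,0.005,0],"yaw": 0},
    {"offset": [0.21,0.01,0],"yaw": 0},
    {"offset": [0.24,0.02,-0.001],"yaw": 0},
    {"offset": [0.27,0.03,-0.002],"yaw": 0},
    {"offset": [0.293,0.04,-0.002],"yaw": 0},
    {"offset": [0.308,0.05,-0.002],"yaw": 0},
    {"offset": [0.312,0.055,-0.002],"yaw": 0},
  ],
)

```text
time_s: 32.55
eef_pos: [472.4, -97.5, 130.1]
ee_rot: [0.503, -0.496, 0.502, -0.5]
force: [0.6, -0.4, -1.3]
grip_width: 0.213
```

```bash
python3 g.py cbob:95
```

```text
t 32.55 pos [472.4 -97.5 130.1] F [ 0.6 -0.4 -1.3] w 0.213 j [-0.45  0.35  1.78  0.01  1.01  1.12]
x [-0.002 -1.    -0.009] y [ 0.005  0.009 -1.   ] z [ 1.    -0.002  0.005]
cbob:95 [472.8 -96.   95. ] offset [-0.0012  0.0351  0.0002] dist 0.035
```

Emit:
jog_arm(
  targets=[
    {"offset": [-0.0012,0.008,0],"yaw": 0},
    {"offset": [-0.0012,0.016,0],"yaw": 0},
    {"offset": [-0.0012,0.024,0],"yaw": 0},
    {"offset": [-0.0012,0.03,0],"yaw": 0},
    {"offset": [-0.0012,0.032,0],"yaw": 0},
    {"offset": [-0.0012,0.032,0],"yaw": 0},
  ],
)

```text
time_s: 33.05
eef_pos: [472.4, -95.4, 97.7]
ee_rot: [0.503, -0.496, 0.502, -0.499]
force: [-0.4, -0.2, -1.1]
grip_width: 0.216
```

```bash
python3 g.py cbob:66.2; python3 ov.py cup_bob 472.8 -96 0 scene pics/d3.png;  python3 ov.py bob_grip 472.8 -96 36 scene pics/d4.png; python3 -c "
import cv2,numpy as np
a=[cv2.resize(cv2.imread(f'pics/d{i}.png'),(400,300)) for i in (3,4)];cv2.imwrite('pics/d34.png',np.hstack(a))"
```

```text
t 33.05 pos [472.4 -95.4  97.7] F [-0.4 -0.2 -1.1] w 0.216 j [-0.45  0.4   1.81  0.01  0.93  1.12]
x [-0.002 -1.    -0.009] y [ 0.004  0.009 -1.   ] z [ 1.    -0.002  0.004]
cbob:66.2 [472.8 -96.   66.2] offset [0.0009 0.0315 0.0003] dist 0.031
33.1
33.15
```

View pics/d34.png

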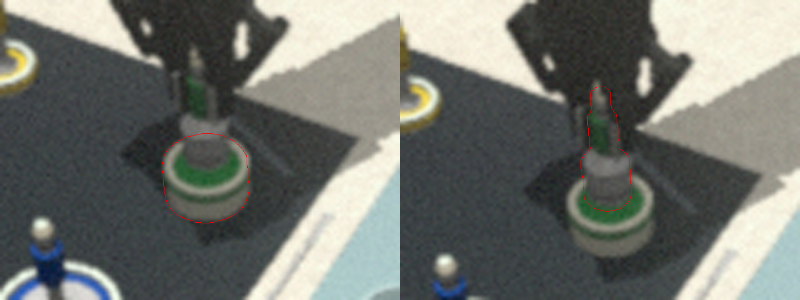

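Both outlines match: cup in the left half, bob in the right half and centred over the cup. Lowering.

Emit:
jog_arm(
  targets=[
    {"offset": [0.0009,0.004,0.0003],"yaw": 0},
    {"offset": [0.0009,0.009,0.0003],"yaw": 0},
    {"offset": [0.0009,0.014,0.0003],"yaw": 0},
    {"offset": [0.0009,0.019,0.0003],"yaw": 0},
    {"offset": [0.0009,0.023,0.0003],"yaw": 0},
    {"offset": [0.0009,0.026,0.0003],"yaw": 0},
    {"offset": [0.0009,0.028,0.0003],"yaw": 0},
    {"offset": [0.0009,0.028,0.0003],"yaw": 0},
  ],
)

```text
time_s: 33.82
eef_pos: [473.0, -96.4, 69.9]
ee_rot: [0.503, -0.496, 0.502, -0.499]
force: [0.8, -1.1, -0.9]
grip_width: 0.222
```

Emit:
jog_arm(
  targets=[
    {"offset": [0,0.0007,0],"yaw": 0},
    {"offset": [0,0.0014,0],"yaw": 0},
    {"offset": [0,0.0021,0],"yaw": 0},
    {"offset": [0,0.0026,0],"yaw": 0},
    {"offset": [0,0.0026,0],"yaw": 0},
  ],
)

```text
time_s: 34.23
eef_pos: [473.0, -96.4, 67.3]
ee_rot: [0.503, -0.496, 0.502, -0.499]
force: [0.1, 0.0, -1.4]
grip_width: 0.215
```

Emit:
jog_arm(
  targets=[
    {"offset": [0,0.0005,0],"yaw": 0},
    {"offset": [0,0.001,0],"yaw": 0},
    {"offset": [0,0.001,0],"yaw": 0},
  ],
)

```text
time_s: 34.48
eef_pos: [473.1, -96.3, 66.3]
ee_rot: [0.503, -0.496, 0.502, -0.499]
force: [0.9, -0.8, -0.9]
grip_width: 0.22
```

Emit:
jog_arm(
  targets=[
    {"offset": [0,0.0005,0],"yaw": 0},
    {"offset": [0,0.0008,0],"yaw": 0},
    {"offset": [0,0.0008,0],"yaw": 0},
  ],
)

```text
time_s: 34.73
eef_pos: [473.3, -96.4, 66.2]
ee_rot: [0.503, -0.496, 0.501, -0.5]
force: [-2.0, 1.0, 7.3]
grip_width: 0.217
```

Contact. Releasing, rising, and backing off for the final check.

Emit:
jog_arm(
  targets=[
    {"offset": [0,0,0],"yaw": 0},
    {"offset": [0,0,0],"yaw": 0},
    {"offset": [0,0,0],"yaw": 0},
  ],
  fingers=0.03,
)

```text
time_s: 34.98
eef_pos: [473.4, -96.4, 66.2]
ee_rot: [0.503, -0.496, 0.501, -0.5]
force: [-0.7, 1.4, 0.3]
grip_width: 0.353
```

Emit:
jog_arm(
  targets=[
    {"offset": [0,0,0],"yaw": 0},
    {"offset": [0,0,0],"yaw": 0},
    {"offset": [0,-0.005,0],"yaw": 0},
    {"offset": [0,-0.02,0],"yaw": 0},
    {"offset": [0,-0.04,0],"yaw": 0},
    {"offset": [0,-0.06,0],"yaw": 0},
    {"offset": [0,-0.085,0],"yaw": 0},
    {"offset": [0,-0.11,0],"yaw": 0},
    {"offset": [0,-0.125,-0.015],"yaw": 0},
    {"offset": [0,-0.13,-0.04],"yaw": 0},
    {"offset": [0,-0.13,-0.07],"yaw": 0},
    {"offset": [0,-0.13,-0.09],"yaw": 0},
  ],
  fingers=0.06,
)

```text
time_s: 35.98
eef_pos: [380.9, -96.9, 196.1]
ee_rot: [0.503, -0.496, 0.501, -0.5]
force: [0.4, 0.6, -0.4]
grip_width: 0.699
```

Emit:
jog_arm(
  targets=[
    {"offset": [0,0,0],"yaw": 0},
    {"offset": [0,0,0],"yaw": 0},
    {"offset": [0,0,0],"yaw": 0},
  ],
)

```text
time_s: 36.23
eef_pos: [381.5, -97.2, 196.5]
ee_rot: [0.503, -0.496, 0.501, -0.5]
force: [0.2, -0.5, -0.1]
grip_width: 0.702
```

```bash
python3 g.py; python3 - <<'E'
from h import *
C={k:ctrl.capture(k) for k in("scene","top")}
for k in C: cv2.imwrite(f"pics/end_{k}.png",cv2.resize(C[k]["img"][...,::-1],(800,600),interpolation=cv2.INTER_CUBIC))
for n,x0 in {"p60_grip":(630,-121.5),"p40_grip":(585,-290),"p25_grip":(438,-304),"bob_grip":(473,-96),"beaker_mid":(580,110)}.items():
    for k in C:
        want=proj(C[k],[[*x0,45]])[0]
        for q in ctrl.regions_of(k,n):
            b=q["box"]; d=np.hypot((b[0]+b[2])/2-want[0],(b[1]+b[3])/2-want[1])
            if d<14:
                x,e=fit([C[k]],[q["region"].astype(float)],n,np.array(x0,float),z0=3 if n[:2]=="be" else 6); print(n,k,round(q["score"],2),x.round(1),round(e,2)); break
        else: print(n,k,"none")
for k in C:
    print([ (round(q["score"],2),np.round(q["box"],1).tolist()) for q in ctrl.regions_of(k,"flask_mid")[:2]])
E
```

```text
t 36.23 pos [381.5 -97.2 196.5] F [ 0.2 -0.5 -0.1] w 0.702 j [-0.56  0.07  1.94  0.01  1.13  1.01]
x [-0.002 -1.    -0.008] y [ 0.006  0.008 -1.   ] z [ 1.    -0.002  0.006]
p60_grip scene 0.68 [ 626.3 -121. ] 0.13
p60_grip top 0.64 [ 631.  -122.8] 0.08
p40_grip scene 0.74 [ 584.1 -289.2] 0.22
p40_grip top 0.54 [ 585.6 -291.5] 0.18
p25_grip scene 0.74 [ 434.2 -303.2] 0.21
p25_grip top 0.45 [ 435.8 -305.9] 0.17
bob_grip scene 0.58 [ 457.1 -104. ] 0.25
bob_grip top none
beaker_mid scene 0.82 [574.5 108.5] 0.13
beaker_mid top 0.89 [582.2 108.8] 0.15
[(0.88, [314.5, 230.3, 338.8, 267.7])]
[(0.86, [186.5, 169.9, 203.5, 188.7])]
```

View pics/end_scene.png

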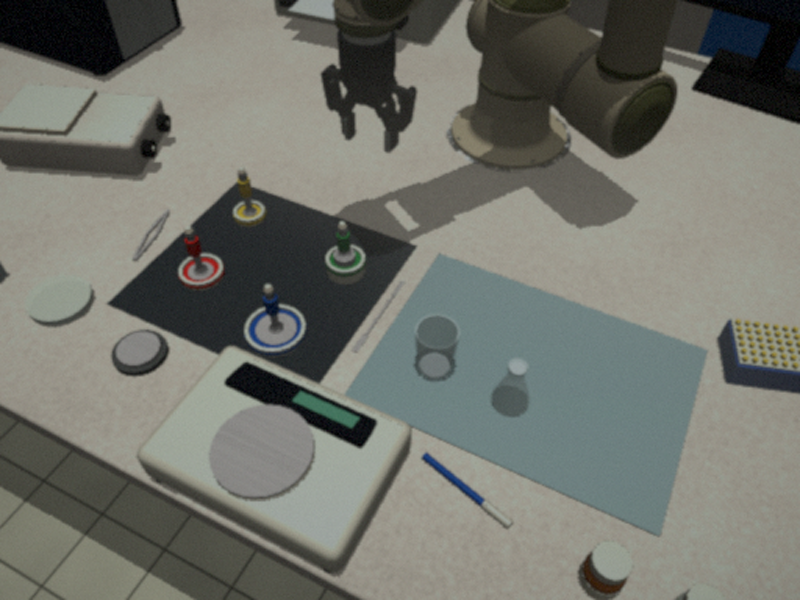

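View pics/end_top.png

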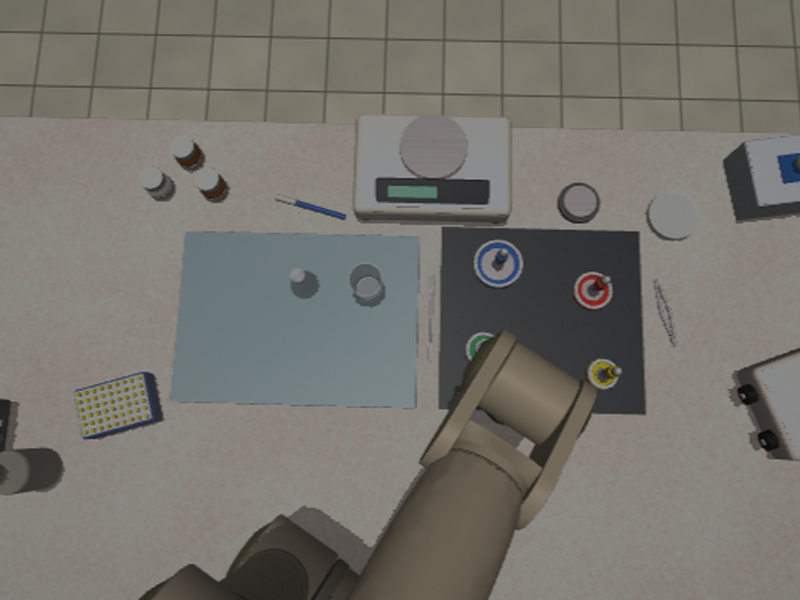

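All four rotors stand in their own cups, and the beaker and flask are unmoved. The bob fit is skewed because the cup wall hides its foot, so I'll check it with an overlay.

```bash
python3 ov.py bob_grip 473.2 -96.4 6 scene pics/e1.png
```

```text
36.9833
```

View pics/e1.png

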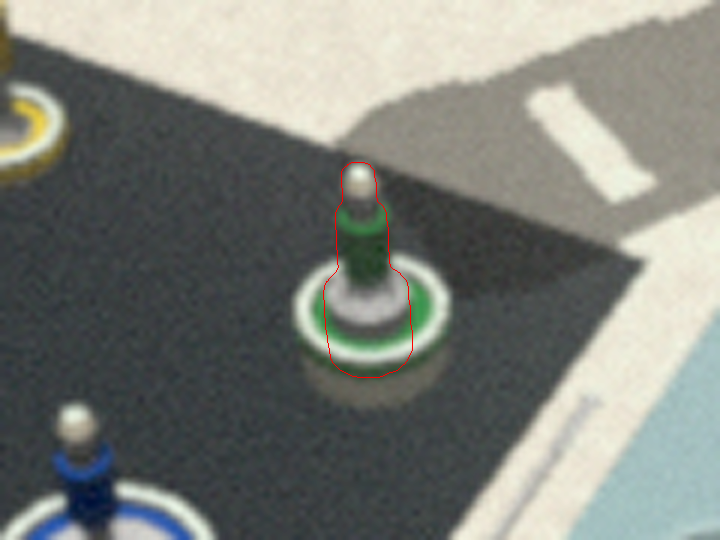

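The bob's neck and collar line up with the fully seated upright model, and its lower part is hidden behind the cup wall as expected. Handing in.

```bash
python3 -c "
from rig import ctrl
print(ctrl.finish_job())"
```

```text
the job is handed in; nothing more can be done
None
```

All four rotors stand upright in the cups of their own colour, and I handed the job in at about 37 s of the 115 s allowed. I lowered each rotor to a light touch on the cup floor (4–9 N on the wrist) before opening the fingers.

**Rotor checks:** Final pictures put yellow, red and blue upright and within about 4 mm of their cup centres.

**Bob check:** The automatic fit for the green bob was unreliable. The scene camera gave a position 16 mm off with a poor match because the cup wall hides the foot. The top camera's network did not find it, since the arm was covering it. Overlaying a fully seated, upright model at the release point matched its visible neck and collar, so I relied on that and on the contact height, which matched what I expected.

**Beaker and flask:** Both are standing where they started. The measured shifts of up to about 3 mm are within measurement error, and the two cameras disagree by about 8 mm on the beaker both before and after.

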